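Empty the rinse beaker into the kit drawer, stow the mask kit, shut and lock the drawer

TASK

Put away the mask kit: lay every piece of kit lying loose on the ledge (mask lenses, whistle, clip, torch, whichever are there) in the open drawer, and tip the white beaker over the drawer so that all its rubber plugs drop in, then stand the empty beaker upright on the clear tray again. When everything is in, push the drawer fully home until it snaps in, and then throw the lever on the cabinet over into its locked notch on the right. Leave the bottle, the jar and the cup where they stand.

Things in the scene. Friction and masses are not known exactly. Their poses are not given: they have to be found in the camera images.
- cabinet: Low white kit cabinet fixed on the ledge, 320 wide, 200 deep, 110 high, with one drawer. Origin on its front face, midway, at ledge height; x points from the front into the cabinet (away from the robot), y left, z up. The cabinet's roof over the drawer has its underside 80 mm above the drawer's inner floor.
- drawer_floor (a point): Point on the drawer's inner floor, midway across, 70 mm behind the inside face of the front panel, 20 mm above the ledge; moves with the drawer, axes as the cabinet's. The box is open on top, inside 280 wide (y) and 169 long (x -70 to +99), walls 50 high. From above it is open from x = -70 on, for as far as it is drawn out. A thing is in when its origin is inside the box.
- drawer_front (a point): Centre of the outer face of the drawer's flat front panel, 53 mm above the ledge, facing the robot; axes as the cabinet's. The panel is 320 wide, 16 thick, from 8 to 98 mm above the ledge; when home its outer face is 16 mm in front of the cabinet. The dark finger pull on it is flush.
- kit_drawer (a joint): How far the drawer is open, m: 0 = fully home, 0.145 = end of travel. It slides with about 1.5 N of friction; about 14 mm before home it meets a sprung ball detent that takes about 9 N in all to pass, and past about 6 mm it snaps home by itself.
- lock_lever (a joint): Angle of the lock lever on the cabinet's top, rad: 0 = leaning 0.5 rad from upright to the left (+y), unlocked; 1.0 = leaning 0.5 rad to the right (-y), in the locked notch. It stays where it is left; from about 0.65 a sprung ball resists (about 3 N at the knob); past about 0.88 it drops into the notch at 1.0.
- lever_tip (a point): Centre of the lever's black ball knob, 24 diameter, on a steel rod 11 thick, 85 mm from the pivot. In the cabinet's frame the pivot is at x 60, y 115 (left), z 135 mm, its axis along x. It sits in an aluminium block, 40 x 60 and 30 high, with a round plate behind it reaching 34 mm above the pivot.
- tray: Clear acrylic tray, fixed, 150 x 150, floor 5 mm thick, rim 9 mm high. Origin at the centre of its underside.
- beaker: White plastic rinse beaker, open on top, 90 high, outside diameter 80 at the foot and 112 at the rim, wall 4, bottom 5. A flat upright tab handle sticks out along its +x: 12 thick (y), reaching to 102 mm from the axis, from 22 to 82 mm above the foot. Origin at the centre of its underside, z up through the mouth. About 0.2 kg. It starts upright on the tray with the plugs inside.
- balm_jar: Grey jar, 64 diameter, 60 high, bystander. Origin at the centre of its underside.
- sun_cream: White bottle, 52 diameter, 140 high, bystander. Origin at the centre of its underside.
- water_cup: White ceramic cup without handle, 72 diameter, 90 high, bystander. Origin at the centre of its underside.
- plug1: Stubby black rubber plug, a cylinder of 24 mm diameter and 24 mm height, starting in the beaker (two to four are present). Origin at the centre of its lower face, z along its axis.
- plug2: Stubby black rubber plug, a cylinder of 24 mm diameter and 24 mm height, starting in the beaker (two to four are present). Origin at the centre of its lower face, z along its axis.
- plug3: Stubby black rubber plug, a cylinder of 24 mm diameter and 24 mm height, starting in the beaker (two to four are present). Origin at the centre of its lower face, z along its axis.
- plug4: Stubby black rubber plug, a cylinder of 24 mm diameter and 24 mm height, starting in the beaker (two to four are present). Origin at the centre of its lower face, z along its axis.
- lens1: Mask lens: a glass pane in a black silicone rim, flat oval 80 (x) x 52 (y), 16 thick, lying on the ledge if present. Origin at the centre of its underside.
- lens2: Mask lens: a glass pane in a black silicone rim, flat oval 80 (x) x 52 (y), 16 thick, lying on the ledge if present. Origin at the centre of its underside.
- whistle: Red plastic whistle on its side, 24 high: round barrel of 34 mm diameter centred on the origin (underside), with a mouthpiece 14 wide that reaches 55 mm out along +x. May be absent.
- clip: Aluminium snap clip, a flat oval loop of 15 mm round bar, 103 (x) x 55 (y), lying flat. Origin at the middle of the loop, on the underside. May be absent.
- torch: Black dive torch, 94 (x: -47 to +47), body 28 wide and 28 high, head at +x 36 wide and 32 high. Origin about the middle of its underside. May be absent.

How it is judged:
By the outcome, as a careful person would: the job done as asked, in the order asked, and still so for the second after the job is handed in, with the robot touching nothing.
Of lens1, lens2, whistle, clip, torch only 3 to 5 are there at a start; the rules pass over those that are not, and their reading is None.
Of plug1, plug2, plug3, plug4 only 2 to 4 are there at a start; the rules pass over those that are not, and their reading is None.
At some moment in a run one of lens1, lens2, whistle, clip, torch may be knocked a few centimetres aside while the robot is not near it.
It also fails if it takes over 210 s, if anything falls off the work surface, if the arm or the gripper's body presses on something with over 40 N, if the wrist force passes 120 N, or if a joint passes its speed limit or range.

ROBOT

A 7-joint arm with a two-finger parallel gripper is mounted at the origin on the work surface. World frame = base frame: x ahead of the robot, y to its left, z up, the work surface at z = 0. Lengths are in mm, angles in rad, forces in N, time in s.
With the tool pointing down it reaches from about 375 to 925 mm from the base axis. Payload 3.1 kg.
Tool frame: the origin (TCP) lies at the very end of the fingers, on their centre line; the grasp point (between the pads) lies 19 mm behind it; z points along the fingers, y is the line along which they close (so a half turn about z gives the same grasp; the last joint's range is limited). The gripper opens to 85 mm and grips with 20 to 120 N. Pads are 22 mm wide; open, the fingers measure 114 mm over their backs; the gripper's body (76 mm by 85 mm) begins 54 mm behind the grasp point. The pads swing forward as they close: fully open they stand 13 mm farther back than shut.
Start: joints at [-1.431, 0.383, 0.044, 1.598, -0.018, 1.161, -0.05], TCP at [153.094, 631.716, 231.269] pointing down, gripper open.
Joint ranges: [-2.61, 2.61], [-0.41, 2.15], [-1.48, 1.57], [0, 2.5], [-1.57, 4.71], [0.05, 1.97], [-2.85, 2.85]. Speed limits (rad/s): [2.79, 2.79, 3.14, 3.14, 3.14, 3.14, 3.14].

INTERFACE

Orientations are given as a 3x3 rotation matrix whose columns are the frame's x, y, z axes.
In Python, from station import bot, cams, job gives the robot as it stands.
- The arm moves only by the tool jog_arm, never from a script. Its argument "commands" is a list of rows, each an object of numbers: "tx", "ty", "tz": the shift along the tool's x, y, z in m; "turn": the turn about the tool's z in rad. In form: [{"tx": .., "ty": .., "tz": .., "turn": ..}, ...]. A call has 1 to 12 rows; each row shifts and turns the commanded pose from where the row before left it, along the tool's axes as they then stand; what a row does not reach is not made up. A row lasts 1/12 s, in which the tool goes at most 41.7 mm and 7.16 degrees, less where a joint would pass 70% of its speed; a pose out of reach is approached as far as the arm can. A call with a gripper value outside its range is refused whole. "grip" is the closure, from 0 (fully open) to 1 (shut), set as the call begins (left out, the last holds). The fingers move at their own pace and stop on an object; "newtons" is the grip in N (left out, the last holds). Time passes only in rows, so rows that do not move let the fingers close. It gives the time, the measured TCP pose, the force, the opening and the grip force at its end, in the units of the state.
- bot.observe(): the state, without advancing time (a new reading comes with each control period).
- cams.camera(name): name is "scene" or "top" or "wrist"; returns a dict with "image" (384x512x3 uint8, blue, green, red), "z_map" (384x512 float32, mm along the optical axis (not along the pixel's ray), 0 where there is no reading), "fx", "fy", "cx", "cy" (pixels), "R" (3x3) and "t" (3): a world point X has camera coordinates R X + t. Camera axes: x right, y down, z forward; pixel columns grow to the right and rows downward; lengths in mm; the calibration is good to about 2 mm. A picture is of the moment at which its call begins.
- job.hand_in(): hands the job in; it is judged then, once.
The state is a dict: "time": time; "joint_positions": joint angles; "joint_vel": joint speeds; "effort": joint torques, N m; "tool_pos": TCP position; "ee_rot": TCP orientation; "ft_force": force on the tool from outside, world axes, zero at the start; "ft_torque": the same for the moment, N m; "gripper_width": finger opening in mm; "grip_force": force on a finger pad.
Only numpy, scipy, OpenCV 4.12 (cv2) and the standard library are available. Lean on these libraries where they do the work, as an engineer would, in place of code of your own. Each camera call takes 0.05 s, during which the arm holds its last target. There are 200 camera calls.

## Working session

There is one attempt and no reset: what is moved stays moved. The work goes in short steps, Python scripts to look and compute and a tool call to move; the robot and the scene stay as the last step left them, time stands still between calls to the robot, and variables do not carry over. Pictures are saved under pics/ and viewed, at most 14 in all, crops included, and the job is handed in when it is done.

Besides the shell and the picture viewer there is one more tool, called by a JSON object that holds its "fn" and its "kwargs". jog_arm: Moves the arm, as the interface text tells. Its arguments: {"type":"object","properties":{"commands":{"type":"array"},"grip":{"type":"number"},"newtons":{"type":"number"}},"required":["commands"]}

```bash
ls; mkdir -p pics; python3 - <<'E'
from station import bot,cams,job
import cv2,numpy as np
s=bot.observe();print({k:np.round(v,3).tolist() for k,v in s.items()})
for n in("scene","top"):
    c=cams.camera(n);cv2.imwrite(f"pics/{n}0.png",c["image"]);np.savez(f"{n}0.npz",**c);print(n,c["fx"],c["cx"],c["cy"],np.round(c["R"],3).tolist(),np.round(c["t"]).tolist())
E
```

```text
pics
{'time': 0.0, 'joint_positions': [-1.431, 0.384, 0.044, 1.6, -0.018, 1.161, -0.05], 'joint_vel': [-0.001, -0.001, -0.001, -0.001, 0.0, 0.001, -0.001], 'effort': [0.0, -43.346, 1.025, -24.951, 0.011, 0.011, 0.0], 'tool_pos': [152.877, 630.783, 229.875], 'ee_rot': [[-0.972, 0.235, -0.001], [0.235, 0.972, -0.003], [-0.0, -0.003, -1.0]], 'ft_force': [-0.331, 0.108, -0.492], 'ft_torque': [-0.011, -0.005, -0.014], 'grip_force': 0.0, 'gripper_width': 85.217}
scene 363.5794947360371 255.9366395654274 194.9465145078854 [[0.482, 0.876, -0.013], [0.626, -0.354, -0.695], [-0.614, 0.327, -0.719]] [-273.0, -201.0, 1473.0]
top 483.3206327812595 256.0425440379442 189.91190207657607 [[-0.002, -1.0, -0.015], [-0.988, 0.004, -0.152], [0.152, 0.015, -0.988]] [43.0, 528.0, 1471.0]
```

View pics/scene0.png

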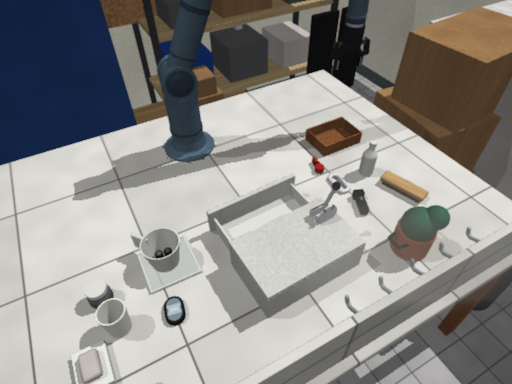

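View pics/top0.png

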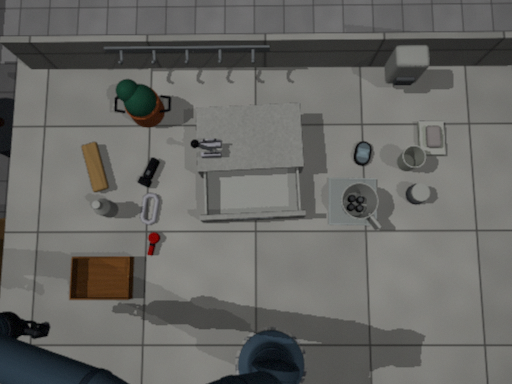

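The top view shows the torch (149,172), clip (150,208), whistle (153,243) and one lens (362,153). The beaker with 4 plugs is at (358,200) with its handle at (375,220), and the lever knob is at (196,144). The drawer is open towards the robot.

```bash
cat > h.py <<'E'
import numpy as np,cv2
from station import bot,cams,job
def look(n,save=None):
    c=cams.camera(n)
    if save: cv2.imwrite(f"pics/{save}.png",c["image"])
    return c
def plane(c,uv,z):
    uv=np.atleast_2d(uv).astype(float)
    d=np.c_[(uv[:,0]-c["cx"])/c["fx"],(uv[:,1]-c["cy"])/c["fy"],np.ones(len(uv))]@c["R"]
    o=-c["R"].T@c["t"]; return o+d*((z-o[2])/d[:,2])[:,None]
def cloud(c):
    v,u=np.mgrid[:384,:512]; z=c["z_map"]
    p=np.stack([(u-c["cx"])/c["fx"]*z,(v-c["cy"])/c["fy"]*z,z],-1)-c["t"]
    w=p@c["R"]; w[z==0]=np.nan; return w
def rect(P): # centre,size,yaw of long side (deg)
    (a,b),(w,h),t=cv2.minAreaRect(P[:,:2].astype(np.float32))
    if h>w: w,h,t=h,w,t+90
    return np.round([a,b,w,h,(t+90)%180-90],1)
def obj(c,box,zmin=6,zmax=60,top=None):
    """blobs of cloud within pixel box u0,v0,u1,v1"""
    u0,v0,u1,v1=box; w=cloud(c)[v0:v1,u0:u1].reshape(-1,3)
    return w[(w[:,2]>zmin)&(w[:,2]<zmax)]
E
python3 - <<'E'
from h import *
c=dict(np.load("top0.npz"))
for n,b in dict(torch=(130,152,165,192),clip=(135,190,163,228),whistle=(140,229,165,260),lens=(348,135,380,170)).items():
    P=obj(c,b); print(n,len(P),rect(P),P[:,2].max().round(),P.mean(0).round(1))
w=cloud(c)
P=obj(c,(185,95,310,225),105,116);print("roof",rect(P),np.percentile(P[:,2],[5,50,95]))
P=obj(c,(190,170,315,230),85,104);print("panel",rect(P),np.median(P[:,2]))
P=obj(c,(185,125,230,165),125,300);print("lever",rect(P),P[P[:,2]>180].mean(0) if (P[:,2]>180).any() else P.max(0))
P=obj(c,(335,175,390,235),80,104);print("beaker rim",cv2.minEnclosingCircle(P[:,:2].astype(np.float32)),len(P), rect(P))
P=obj(c,(320,170,390,235),6,20);print("tray",rect(P))
P=obj(c,(395,140,430,210),20,200);print("jar/cup",P.mean(0))
big=cv2.resize(c["image"][120:270,130:400],None,fx=2.9,fy=2.9,interpolation=cv2.INTER_CUBIC);cv2.imwrite("pics/crop.png",big)
E
```

```text
torch 366 [ 5.969e+02  3.936e+02  1.255e+02  1.108e+02 -3.000e-01] 42.0 [589.8 383.4  24.3]
clip 369 [475.4 387.1 115.   84.2   1.5] 25.0 [475.5 381.1  12.9]
whistle 202 [359.1 373.7  92.6  73.5   7.3] 33.0 [366.3 365.7  21.1]
lens 394 [ 6.560e+02 -3.047e+02  1.126e+02  9.640e+01  5.000e-01] 26.0 [ 651.6 -300.4   15.7]
roof [614.2  58.3 339.5 320.5   2.5] [106.16595554 110.44763593 114.79404395]
panel [509.4  53.2 319.6 147.6 -88.3] 97.32748578250286
lever [639.4 181.1  81.3  46.7 -87.1] [634.67886007 207.08015242 212.5492726 ]
beaker rim ((470.9267578125, -283.679931640625), 77.38370513916016) 327 [ 473.8 -271.7  140.6  110.1    4.8]
tray [ 494.2 -270.8  219.9  207.5   88.7]
jar/cup [ 584.41154512 -455.04697799   55.77963582]
```

View pics/crop.png

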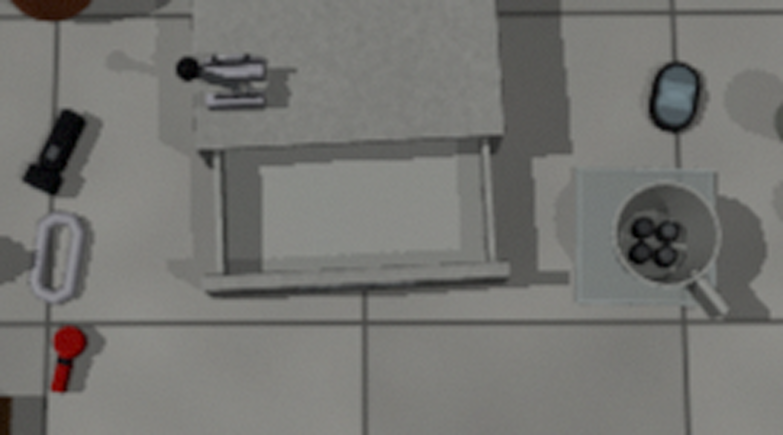

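The crop shows the torch head at (43,185) and tail at (72,115), the whistle barrel at (70,342) with its mouth at (62,388), and the lens at (675,97). The beaker rim circle is at (667,234) with the handle end at (722,308), and the knob is at (187,69). The drawer panel's top edge runs (207,285)–(509,270).

```bash
cat >> h.py <<'E'
def blob(c,mask,box,z):
    """largest blob in box -> centre,size,yaw on plane z"""
    u0,v0,u1,v1=box; m=np.zeros(mask.shape,np.uint8); m[v0:v1,u0:u1]=mask[v0:v1,u0:u1]
    n,l,s,_=cv2.connectedComponentsWithStats(m); k=1+s[1:,4].argmax()
    uv=np.argwhere(l==k)[:,::-1]; P=plane(c,uv,z); return rect(P),P.mean(0).round(1)[:2],P
E
python3 - <<'E'
from h import *
c=dict(np.load("top0.npz"));f=lambda a:np.array(a)/2.9+[130,120]
im=c["image"].astype(int);g=im.max(2);red=(im[...,2]>im[...,1]+60)
print("torch",blob(c,g<45,(132,150,168,192),18)[:2])
print("whistle",blob(c,red,(140,229,165,260),20)[:2])
print("lens",blob(c,(g<60)|(im[...,0]>im[...,2]+12),(350,137,376,168),12)[:2])
print("clip pts",plane(c,f([[62,215],[50,298],[34,255],[83,250],[57,256]]),8).round(1)[:,:2].tolist())
print("torch h,t",plane(c,f([[43,185],[72,115]]),18).round(1)[:,:2].tolist())
print("whistle b,t",plane(c,f([[70,342],[62,388]]),20).round(1)[:,:2].tolist())
print("beaker rim c",plane(c,f([[667,234]]),95).round(1),"handle end",plane(c,f([[722,308]]),87).round(1))
print("panel top outer",plane(c,f([[208,291],[509,275],[205,277],[509,263]]),98).round(1)[:,:2].tolist())
print("roof front",plane(c,f([[193,150],[503,135]]),110).round(1)[:,:2].tolist())
print("knob",plane(c,f([[187,69]]),135+85*np.cos(.5)).round(1))
print("tray",plane(c,f([[574,168],[717,172],[719,303],[573,302]]),9).round(1)[:,:2].tolist())
E
```

```text
torch (array([591.9, 383.9,  90.5,  39.4, -24.9]), array([589.7, 384.8]))
whistle (array([380.6, 363.7,  31.4,  28.3,   1.7]), array([381.5, 364.2]))
lens (array([ 651.4, -299.7,   79. ,   52.5,  -12.8]), array([ 651. , -299.5]))
clip pts [[521.0, 377.5], [429.3, 387.8], [476.7, 407.0], [482.0, 353.1], [475.5, 381.6]]
torch h,t [[553.0, 397.2], [631.6, 367.5]]
whistle b,t [[380.6, 361.7], [331.3, 368.8]]
beaker rim c [[ 486.2 -270.1   95. ]] handle end [[ 410.3 -325.5   87. ]]
panel top outer [[428.4, 203.2], [443.9, -106.3], [442.8, 206.5], [456.3, -106.5]]
roof front [[573.7, 219.5], [588.1, -101.5]]
knob [[634.7 212.8 209.6]]
tray [[571.1, -187.7], [566.0, -344.6], [421.7, -341.1], [423.2, -183.0]]
```

```bash
cat >> h.py <<'E'
def plan(wps):
    """chain of (x,y,z,deg of tool y) -> turn, tx,ty,tz (m) for each, from where the tool stands"""
    s=bot.observe(); p=np.array(s["tool_pos"]); R=np.array(s["ee_rot"]); a=np.degrees(np.arctan2(R[1,1],R[0,1]))
    print("at",p.round(1),round(a,1),"F",np.round(s["ft_force"],1),"w",round(s["gripper_width"],1),"t",round(s["time"],1))
    for w in wps:
        d=np.array(w[:3])-p; b=np.radians(w[3]); t=-np.radians(w[3]-a)
        print(w,"turn %.3f tx %.3f ty %.3f tz %.3f"%(t,(-np.sin(b)*d[0]+np.cos(b)*d[1])/1e3,(np.cos(b)*d[0]+np.sin(b)*d[1])/1e3,-d[2]/1e3))
        p=np.array(w[:3]);a=w[3]
E
python3 - <<'E'
from h import *
plan([(592,384,150,67),(592,384,8,67),(592,384,130,67),(520,384,130,92.7),(520,155,130,92.7),(520,155,42,92.7)])
E
```

```text
at [152.9 630.9 230. ] 76.4 F [-0.3 -0.  -0.3] w 85.3 t 0.1
(592, 384, 150, 67) turn 0.164 tx -0.501 ty -0.056 tz 0.080
(592, 384, 8, 67) turn -0.000 tx 0.000 ty 0.000 tz 0.142
(592, 384, 130, 67) turn -0.000 tx 0.000 ty 0.000 tz -0.122
(520, 384, 130, 92.7) turn -0.449 tx 0.072 ty 0.003 tz 0.000
(520, 155, 130, 92.7) turn -0.000 tx 0.011 ty -0.229 tz 0.000
(520, 155, 42, 92.7) turn -0.000 tx -0.000 ty 0.000 tz 0.088
```

{"fn": "jog_arm", "kwargs": {"commands": [{"turn":0.082},{"turn":0.082},{"tx":-0.03},{"tx":-0.03},{"tx":-0.03},{"tx":-0.03},{"tx":-0.03},{"tx":-0.03},{"tx":-0.03},{"tx":-0.03},{"tx":-0.03},{"tx":-0.03}], "grip": 0, "newtons": 40}}

```text
invalid input
```

{"fn": "jog_arm", "kwargs": {"commands": [{"tx":-0.03},{"tx":-0.03},{"tx":-0.03},{"tx":-0.03},{"tx":-0.03},{"tx":-0.03},{"tx":-0.021,"ty":-0.026},{"ty":-0.03},{"tz":0.03},{"tz":0.03},{"tz":0.02},{"tz":0.0}]}}

```text
invalid input
```

```bash
python3 - <<'E'
from h import *
c=look("wrist","w1")
plan([(592,384,8,67)])
E
```

```text
at [152.9 631.  230.2] 76.4 F [ 0.1 -0.  -0.1] w 85.4 t 0.1
(592, 384, 8, 67) turn 0.164 tx -0.501 ty -0.056 tz 0.222
```

View pics/w1.png

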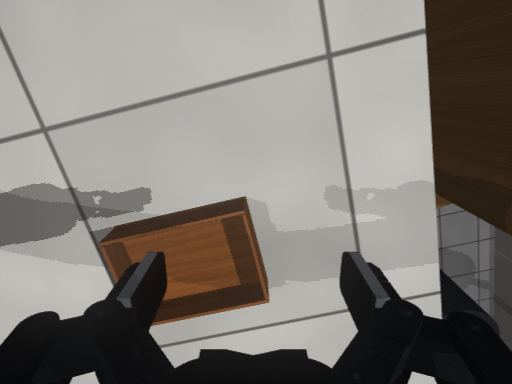

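The moves were refused, so the arm hasn't moved: the wrist view shows only the wooden box (190,260) and the fingers. I'll give all four keys in each row.

{"fn": "jog_arm", "kwargs": {"commands": [{"tx":0,"ty":0,"tz":0,"turn":0.082},{"tx":0,"ty":0,"tz":0,"turn":0.082},{"tx":-0.035,"ty":0,"tz":0,"turn":0},{"tx":-0.035,"ty":0,"tz":0,"turn":0},{"tx":-0.035,"ty":0,"tz":0,"turn":0},{"tx":-0.035,"ty":0,"tz":0,"turn":0},{"tx":-0.035,"ty":0,"tz":0,"turn":0},{"tx":-0.035,"ty":0,"tz":0,"turn":0},{"tx":-0.035,"ty":0,"tz":0,"turn":0},{"tx":-0.035,"ty":0,"tz":0,"turn":0},{"tx":-0.035,"ty":0,"tz":0,"turn":0},{"tx":-0.035,"ty":0,"tz":0,"turn":0}], "grip": 0, "newtons": 40}}

```text
time: 1.15
tool_pos: [476.4, 493.8, 230.8]
ee_rot: [[-0.92, 0.391, -0.001], [0.391, 0.92, -0.001], [0.0, -0.001, -1.0]]
ft_force: [1.2, 0.9, -0.8]
gripper_width: 85.3
grip_force: 0.0
```

{"fn": "jog_arm", "kwargs": {"commands": [{"tx":-0.03,"ty":-0.011,"tz":0,"turn":0},{"tx":-0.03,"ty":-0.011,"tz":0,"turn":0},{"tx":-0.03,"ty":-0.011,"tz":0.02,"turn":0},{"tx":-0.03,"ty":-0.011,"tz":0.02,"turn":0},{"tx":-0.03,"ty":-0.012,"tz":0.02,"turn":0},{"tx":0,"ty":0,"tz":0.02,"turn":0},{"tx":0,"ty":0,"tz":0,"turn":0},{"tx":0,"ty":0,"tz":0,"turn":0}]}}

```text
time: 1.82
tool_pos: [590.0, 383.8, 149.0]
ee_rot: [[-0.92, 0.392, -0.004], [0.392, 0.92, -0.002], [0.003, -0.004, -1.0]]
ft_force: [-0.3, 0.7, 0.2]
gripper_width: 85.4
grip_force: 0.0
```

```bash
python3 - <<'E'
from h import *
c=look("wrist","w2")
plan([(592,384,8,67)])
im=c["image"].astype(int)
# where does the believed torch centre project in the wrist view?
for P in([592,384,20],[553,397,18],[632,368,18]):
    q=c["R"]@np.array(P)+c["t"];print((q[:2]/q[2]*c["fx"]+[c["cx"],c["cy"]]).round())
E
```

```text
at [590.3 385.9 150.9] 67.1 F [-0.3  0.6  0.9] w 85.5 t 1.9
(592, 384, 8, 67) turn 0.001 tx -0.002 ty -0.001 tz 0.143
[255. 187.]
[251. 143.]
[255. 228.]
```

View pics/w2.png

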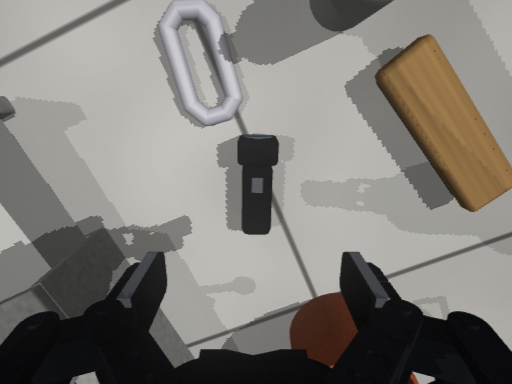

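The torch sits at (257,186), exactly under the fingers and aligned with them. Grasping.

{"fn": "jog_arm", "kwargs": {"commands": [{"tx":-0.002,"ty":-0.001,"tz":0.03,"turn":0},{"tx":0,"ty":0,"tz":0.03,"turn":0},{"tx":0,"ty":0,"tz":0.03,"turn":0},{"tx":0,"ty":0,"tz":0.03,"turn":0},{"tx":0,"ty":0,"tz":0.015,"turn":0},{"tx":0,"ty":0,"tz":0.007,"turn":0},{"tx":0,"ty":0,"tz":0,"turn":0}]}}

```text
time: 2.45
tool_pos: [591.5, 384.2, 8.5]
ee_rot: [[-0.921, 0.389, -0.002], [0.389, 0.921, -0.0], [0.002, -0.001, -1.0]]
ft_force: [-0.1, 0.0, 0.0]
gripper_width: 85.1
grip_force: 0.0
```

{"fn": "jog_arm", "kwargs": {"commands": [{"tx":0,"ty":0,"tz":0,"turn":0},{"tx":0,"ty":0,"tz":0,"turn":0},{"tx":0,"ty":0,"tz":0,"turn":0},{"tx":0,"ty":0,"tz":0,"turn":0},{"tx":0,"ty":0,"tz":0,"turn":0},{"tx":0,"ty":0,"tz":0,"turn":0},{"tx":0,"ty":0,"tz":0,"turn":0},{"tx":0,"ty":0,"tz":0,"turn":0}], "grip": 1, "newtons": 40}}

```text
time: 3.12
tool_pos: [594.1, 383.7, 11.0]
ee_rot: [[-0.92, 0.391, 0.002], [0.391, 0.92, 0.002], [-0.002, 0.002, -1.0]]
ft_force: [-0.3, 0.5, 5.6]
gripper_width: 27.4
grip_force: 41.4
```

{"fn": "jog_arm", "kwargs": {"commands": [{"tx":0,"ty":0,"tz":-0.03,"turn":0},{"tx":0,"ty":0,"tz":-0.03,"turn":0},{"tx":0,"ty":0,"tz":-0.03,"turn":0},{"tx":0,"ty":0,"tz":-0.03,"turn":-0.09},{"tx":0.018,"ty":0,"tz":0,"turn":-0.09},{"tx":0.018,"ty":0,"tz":0,"turn":-0.09},{"tx":0.018,"ty":0,"tz":0,"turn":-0.09},{"tx":0.018,"ty":0,"tz":0,"turn":-0.09},{"tx":0,"ty":0,"tz":0,"turn":0},{"tx":0,"ty":0,"tz":0,"turn":0}]}}

```text
time: 3.95
tool_pos: [520.4, 395.7, 128.3]
ee_rot: [[-0.999, -0.049, -0.002], [-0.049, 0.999, -0.001], [0.002, -0.001, -1.0]]
ft_force: [-0.6, -0.6, -1.6]
gripper_width: 26.8
grip_force: 40.5
```

```bash
python3 - <<'E'
from h import *
plan([(516,155,130,92.7),(516,155,42,92.7)])
E
```

```text
at [520.4 395.7 128.3] 92.8 F [-0.6 -0.6 -1.6] w 26.8 t 4.0
(516, 155, 130, 92.7) turn 0.002 tx 0.016 ty -0.240 tz -0.002
(516, 155, 42, 92.7) turn -0.000 tx -0.000 ty 0.000 tz 0.088
```

{"fn": "jog_arm", "kwargs": {"commands": [{"tx":0.002,"ty":-0.03,"tz":0,"turn":0},{"tx":0.002,"ty":-0.03,"tz":0,"turn":0},{"tx":0.002,"ty":-0.03,"tz":0,"turn":0},{"tx":0.002,"ty":-0.03,"tz":0,"turn":0},{"tx":0.002,"ty":-0.03,"tz":0,"turn":0},{"tx":0.002,"ty":-0.03,"tz":0,"turn":0},{"tx":0.002,"ty":-0.03,"tz":0,"turn":0},{"tx":0.002,"ty":-0.03,"tz":0,"turn":0},{"tx":0,"ty":0,"tz":0.03,"turn":0},{"tx":0,"ty":0,"tz":0.03,"turn":0},{"tx":0,"ty":0,"tz":0.028,"turn":0},{"tx":0,"ty":0,"tz":0,"turn":0}]}}

```text
time: 4.95
tool_pos: [513.8, 151.8, 35.9]
ee_rot: [[-0.999, -0.045, -0.01], [-0.045, 0.999, -0.005], [0.01, -0.005, -1.0]]
ft_force: [-1.3, -0.4, -1.8]
gripper_width: 27.1
grip_force: 40.4
```

{"fn": "jog_arm", "kwargs": {"commands": [{"tx":0,"ty":0,"tz":0,"turn":0},{"tx":0,"ty":0,"tz":0,"turn":0},{"tx":0,"ty":0,"tz":0,"turn":0},{"tx":0,"ty":0,"tz":0,"turn":0},{"tx":0,"ty":0,"tz":0,"turn":0},{"tx":0,"ty":0,"tz":-0.03,"turn":0},{"tx":0,"ty":0,"tz":-0.03,"turn":0},{"tx":0,"ty":0,"tz":-0.04,"turn":0}], "grip": 0.45}}

```text
time: 5.62
tool_pos: [516.0, 154.5, 141.0]
ee_rot: [[-0.999, -0.049, -0.004], [-0.048, 0.999, -0.002], [0.004, -0.002, -1.0]]
ft_force: [0.5, -0.5, -0.1]
gripper_width: 46.9
grip_force: 0.0
```

```bash
python3 - <<'E'
from h import *
plan([(475.5,381.6,130,83.6),(475.5,381.6,0,83.6),(475.5,381.6,130,83.6),(516,381,130,92.7),(516,98,130,92.7)])
c=look("top","top1");im=c["image"].astype(int);g=im.max(2)
red=(im[...,2]>im[...,1]+60)
print("whistle",blob(c,red,(130,225,175,270),20)[:2])
print("lens",blob(c,(g<60)|(im[...,0]>im[...,2]+12),(340,127,386,174),12)[:2])
E
```

```text
at [516.  154.5 141. ] 92.8 F [ 0.5 -0.5 -0.1] w 46.9 t 5.6
(475.5, 381.6, 130, 83.6) turn 0.160 tx 0.066 ty 0.221 tz 0.011
(475.5, 381.6, 0, 83.6) turn -0.000 tx 0.000 ty 0.000 tz 0.130
(475.5, 381.6, 130, 83.6) turn -0.000 tx 0.000 ty 0.000 tz -0.130
(516, 381, 130, 92.7) turn -0.159 tx -0.040 ty -0.003 tz -0.000
(516, 98, 130, 92.7) turn -0.000 tx 0.013 ty -0.283 tz 0.000
whistle (array([380.5, 363.7,  31.5,  28.3,   1.7]), array([381.4, 363.9]))
lens (array([ 651.8, -299.5,   78.3,   51.9,  -12.8]), array([ 651. , -299.2]))
```

View pics/top1.png

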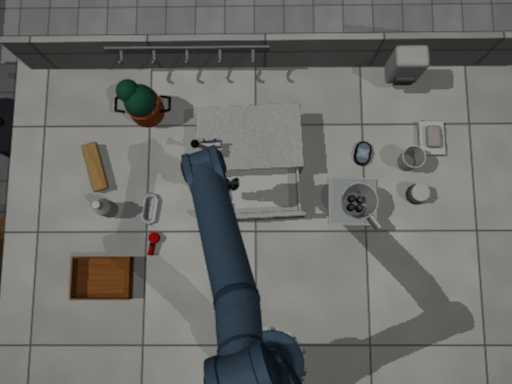

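The torch is released in the drawer. The clip (150,208), whistle and lens have not moved. Clip next.

{"fn": "jog_arm", "kwargs": {"commands": [{"tx":0.008,"ty":0.03,"tz":0,"turn":0.08},{"tx":0.008,"ty":0.03,"tz":0,"turn":0.08},{"tx":0.01,"ty":0.032,"tz":0,"turn":0},{"tx":0.01,"ty":0.032,"tz":0,"turn":0},{"tx":0.01,"ty":0.032,"tz":0,"turn":0},{"tx":0.01,"ty":0.032,"tz":0,"turn":0},{"tx":0.01,"ty":0.033,"tz":0.011,"turn":0},{"tx":0,"ty":0,"tz":0.02,"turn":0},{"tx":0,"ty":0,"tz":0,"turn":0},{"tx":0,"ty":0,"tz":0,"turn":0}], "grip": 0}}

```text
time: 6.5
tool_pos: [468.8, 380.2, 109.7]
ee_rot: [[-0.994, 0.11, -0.001], [0.11, 0.994, -0.002], [0.001, -0.002, -1.0]]
ft_force: [0.6, -1.4, -0.6]
gripper_width: 85.5
grip_force: 0.0
```

```bash
python3 - <<'E'
from h import *
plan([(475.5,381.6,0,83.6)])
E
```

```text
at [468.8 380.2 109.7] 83.7 F [ 0.6 -1.4 -0.6] w 85.5 t 6.5
(475.5, 381.6, 0, 83.6) turn 0.001 tx -0.007 ty 0.002 tz 0.110
```

{"fn": "jog_arm", "kwargs": {"commands": [{"tx":-0.007,"ty":0.002,"tz":0.03,"turn":0},{"tx":0,"ty":0,"tz":0.03,"turn":0},{"tx":0,"ty":0,"tz":0.03,"turn":0},{"tx":0,"ty":0,"tz":0.018,"turn":0},{"tx":0,"ty":0,"tz":0,"turn":0},{"tx":0,"ty":0,"tz":0,"turn":0}]}}

```text
time: 7.0
tool_pos: [477.8, 380.0, 2.7]
ee_rot: [[-0.993, 0.114, 0.0], [0.114, 0.993, -0.001], [-0.0, -0.001, -1.0]]
ft_force: [0.1, 0.1, 0.6]
gripper_width: 85.6
grip_force: 0.0
```

{"fn": "jog_arm", "kwargs": {"commands": [{"tx":0,"ty":0,"tz":0,"turn":0},{"tx":0,"ty":0,"tz":0,"turn":0},{"tx":0,"ty":0,"tz":0,"turn":0},{"tx":0,"ty":0,"tz":0,"turn":0},{"tx":0,"ty":0,"tz":0,"turn":0},{"tx":0,"ty":0,"tz":0,"turn":0}], "grip": 1}}

```text
time: 7.5
tool_pos: [478.8, 382.9, 5.4]
ee_rot: [[-0.994, 0.112, 0.003], [0.112, 0.994, 0.003], [-0.003, 0.003, -1.0]]
ft_force: [-0.8, -0.9, 6.8]
gripper_width: 50.7
grip_force: 40.3
```

{"fn": "jog_arm", "kwargs": {"commands": [{"tx":0,"ty":0,"tz":-0.03,"turn":0},{"tx":0,"ty":0,"tz":-0.03,"turn":0},{"tx":0,"ty":0,"tz":-0.03,"turn":0},{"tx":-0.02,"ty":0,"tz":-0.03,"turn":-0.08},{"tx":-0.02,"ty":0,"tz":-0.01,"turn":-0.08},{"tx":0,"ty":0,"tz":0,"turn":0},{"tx":0,"ty":0,"tz":0,"turn":0}]}}

```text
time: 8.08
tool_pos: [519.3, 378.6, 135.0]
ee_rot: [[-0.999, -0.045, 0.004], [-0.045, 0.999, 0.003], [-0.004, 0.003, -1.0]]
ft_force: [0.1, -0.2, -1.2]
gripper_width: 50.7
grip_force: 41.2
```

```bash
python3 - <<'E'
from h import *
plan([(516,88,130,92.7),(516,88,38,92.7)])
E
```

```text
at [519.3 378.6 135. ] 92.6 F [ 0.1 -0.2 -1.2] w 50.7 t 8.1
(516, 88, 130, 92.7) turn -0.002 tx 0.017 ty -0.290 tz 0.005
(516, 88, 38, 92.7) turn -0.000 tx -0.000 ty 0.000 tz 0.092
```

{"fn": "jog_arm", "kwargs": {"commands": [{"tx":0.002,"ty":-0.036,"tz":0,"turn":0},{"tx":0.002,"ty":-0.036,"tz":0,"turn":0},{"tx":0.002,"ty":-0.036,"tz":0,"turn":0},{"tx":0.002,"ty":-0.036,"tz":0,"turn":0},{"tx":0.002,"ty":-0.036,"tz":0,"turn":0},{"tx":0.002,"ty":-0.036,"tz":0,"turn":0},{"tx":0.002,"ty":-0.036,"tz":0,"turn":0},{"tx":0.003,"ty":-0.038,"tz":0,"turn":0},{"tx":0,"ty":0,"tz":0.03,"turn":0},{"tx":0,"ty":0,"tz":0.03,"turn":0},{"tx":0,"ty":0,"tz":0.028,"turn":0},{"tx":0,"ty":0,"tz":0,"turn":0}]}}

```text
time: 9.08
tool_pos: [506.5, 87.4, 38.5]
ee_rot: [[-0.999, -0.048, -0.014], [-0.048, 0.999, -0.003], [0.014, -0.002, -1.0]]
ft_force: [-1.9, 0.4, -2.2]
gripper_width: 50.0
grip_force: 41.5
```

{"fn": "jog_arm", "kwargs": {"commands": [{"tx":0,"ty":0,"tz":0,"turn":0},{"tx":0,"ty":0,"tz":0,"turn":0},{"tx":0,"ty":0,"tz":0,"turn":0},{"tx":0,"ty":0,"tz":0,"turn":0},{"tx":0,"ty":0,"tz":-0.03,"turn":0},{"tx":0,"ty":0,"tz":-0.03,"turn":0},{"tx":0,"ty":0,"tz":-0.04,"turn":0},{"tx":0,"ty":0,"tz":0,"turn":0}], "grip": 0.2}}

```text
time: 9.75
tool_pos: [520.6, 89.7, 153.5]
ee_rot: [[-0.999, -0.048, 0.017], [-0.048, 0.999, 0.005], [-0.017, 0.004, -1.0]]
ft_force: [1.3, 0.6, 0.8]
gripper_width: 67.9
grip_force: 0.0
```

```bash
python3 - <<'E'
from h import *
plan([(381,362.5,130,82),(381,362.5,4,82)])
c=look("top");im=c["image"].astype(int);g=im.max(2)
print("whistle",blob(c,im[...,2]>im[...,1]+60,(130,225,175,270),20)[:2])
print("lens",blob(c,(g<60)|(im[...,0]>im[...,2]+12),(340,127,386,174),12)[:2])
E
```

```text
at [520.6  89.7 153.5] 92.7 F [1.3 0.6 0.8] w 67.9 t 9.8
(381, 362.5, 130, 82) turn 0.187 tx 0.176 ty 0.251 tz 0.024
(381, 362.5, 4, 82) turn -0.000 tx 0.000 ty 0.000 tz 0.126
whistle (array([380.5, 363.7,  31.5,  28.3,   1.7]), array([381.2, 364.4]))
lens (array([ 651.8, -299.5,   78.3,   51.9,  -12.8]), array([ 651.3, -299.2]))
```

{"fn": "jog_arm", "kwargs": {"commands": [{"tx":0.02,"ty":0.03,"tz":0,"turn":0.095},{"tx":0.022,"ty":0.03,"tz":0,"turn":0.092},{"tx":0.022,"ty":0.032,"tz":0,"turn":0},{"tx":0.022,"ty":0.032,"tz":0,"turn":0},{"tx":0.022,"ty":0.032,"tz":0,"turn":0},{"tx":0.022,"ty":0.032,"tz":0,"turn":0},{"tx":0.022,"ty":0.032,"tz":0.024,"turn":0},{"tx":0.022,"ty":0.031,"tz":0.02,"turn":0},{"tx":0,"ty":0,"tz":0.02,"turn":0},{"tx":0,"ty":0,"tz":0,"turn":0},{"tx":0,"ty":0,"tz":0,"turn":0}], "grip": 0}}

```text
time: 10.72
tool_pos: [368.4, 350.8, 82.1]
ee_rot: [[-0.991, 0.137, -0.002], [0.137, 0.991, -0.003], [0.002, -0.003, -1.0]]
ft_force: [-0.6, 0.2, -0.1]
gripper_width: 85.3
grip_force: 0.0
```

```bash
python3 - <<'E'
from h import *
plan([(379,363,4,82)])
E
```

```text
at [368.4 350.8  82.1] 82.1 F [-0.6  0.2 -0.1] w 85.3 t 10.7
(379, 363, 4, 82) turn 0.002 tx -0.009 ty 0.014 tz 0.078
```

{"fn": "jog_arm", "kwargs": {"commands": [{"tx":-0.009,"ty":0.014,"tz":0,"turn":0},{"tx":0,"ty":0,"tz":0.03,"turn":0},{"tx":0,"ty":0,"tz":0.03,"turn":0},{"tx":0,"ty":0,"tz":0.016,"turn":0},{"tx":0,"ty":0,"tz":0,"turn":0}]}}

```text
time: 11.13
tool_pos: [380.1, 360.8, 5.0]
ee_rot: [[-0.99, 0.142, -0.003], [0.142, 0.99, -0.005], [0.002, -0.005, -1.0]]
ft_force: [-0.9, -1.5, 0.3]
gripper_width: 85.3
grip_force: 0.0
```

{"fn": "jog_arm", "kwargs": {"commands": [{"tx":0,"ty":0,"tz":0,"turn":0},{"tx":0,"ty":0,"tz":0,"turn":0},{"tx":0,"ty":0,"tz":0,"turn":0},{"tx":0,"ty":0,"tz":0,"turn":0},{"tx":0,"ty":0,"tz":0,"turn":0},{"tx":0,"ty":0,"tz":0,"turn":0},{"tx":0,"ty":0,"tz":0,"turn":0}], "grip": 1}}

```text
time: 11.72
tool_pos: [381.6, 365.4, 8.9]
ee_rot: [[-0.99, 0.138, 0.002], [0.138, 0.99, 0.002], [-0.002, 0.003, -1.0]]
ft_force: [-0.3, -0.5, 4.9]
gripper_width: 32.2
grip_force: 39.4
```

{"fn": "jog_arm", "kwargs": {"commands": [{"tx":0,"ty":0,"tz":-0.03,"turn":0},{"tx":0,"ty":0,"tz":-0.03,"turn":0},{"tx":0,"ty":0,"tz":-0.03,"turn":0},{"tx":0,"ty":0,"tz":-0.03,"turn":-0.093},{"tx":-0.03,"ty":0,"tz":-0.01,"turn":-0.093},{"tx":-0.03,"ty":0,"tz":0,"turn":0},{"tx":-0.03,"ty":0,"tz":0,"turn":0},{"tx":-0.03,"ty":0,"tz":0,"turn":0},{"tx":0,"ty":0,"tz":0,"turn":0},{"tx":0,"ty":0,"tz":0,"turn":0}]}}

```text
time: 12.55
tool_pos: [502.4, 366.2, 137.5]
ee_rot: [[-0.999, -0.044, 0.001], [-0.044, 0.999, 0.0], [-0.001, 0.0, -1.0]]
ft_force: [-0.2, -0.5, -0.8]
gripper_width: 32.2
grip_force: 39.9
```

```bash
python3 - <<'E'
from h import *
plan([(530,20,130,92.7),(530,20,42,92.7)])
E
```

```text
at [502.4 366.2 137.5] 92.5 F [-0.2 -0.5 -0.8] w 32.2 t 12.6
(530, 20, 130, 92.7) turn -0.003 tx -0.011 ty -0.347 tz 0.008
(530, 20, 42, 92.7) turn -0.000 tx -0.000 ty 0.000 tz 0.088
```

{"fn": "jog_arm", "kwargs": {"commands": [{"tx":-0.001,"ty":-0.035,"tz":0,"turn":0},{"tx":-0.001,"ty":-0.035,"tz":0,"turn":0},{"tx":-0.001,"ty":-0.035,"tz":0,"turn":0},{"tx":-0.001,"ty":-0.035,"tz":0,"turn":0},{"tx":-0.001,"ty":-0.035,"tz":0,"turn":0},{"tx":-0.001,"ty":-0.035,"tz":0,"turn":0},{"tx":0,"ty":-0.035,"tz":0,"turn":0},{"tx":0,"ty":-0.035,"tz":0,"turn":0},{"tx":0,"ty":-0.035,"tz":0,"turn":0},{"tx":0,"ty":-0.032,"tz":0,"turn":0},{"tx":0,"ty":0,"tz":0,"turn":0},{"tx":0,"ty":0,"tz":0.03,"turn":0}]}}

```text
time: 13.55
tool_pos: [527.1, 19.0, 112.3]
ee_rot: [[-0.999, -0.042, 0.012], [-0.042, 0.999, 0.002], [-0.013, 0.001, -1.0]]
ft_force: [2.5, 0.8, 0.0]
gripper_width: 32.4
grip_force: 39.9
```

{"fn": "jog_arm", "kwargs": {"commands": [{"tx":0,"ty":0,"tz":0.03,"turn":0},{"tx":0,"ty":0,"tz":0.03,"turn":0},{"tx":0,"ty":0,"tz":0,"turn":0}]}}

```text
time: 13.8
tool_pos: [515.8, 21.9, 41.8]
ee_rot: [[-0.999, -0.049, -0.013], [-0.049, 0.999, -0.001], [0.013, -0.0, -1.0]]
ft_force: [-1.5, -0.6, -0.6]
gripper_width: 32.3
grip_force: 39.9
```

{"fn": "jog_arm", "kwargs": {"commands": [{"tx":0,"ty":0,"tz":0,"turn":0},{"tx":0,"ty":0,"tz":0,"turn":0},{"tx":0,"ty":0,"tz":0,"turn":0},{"tx":0,"ty":0,"tz":0,"turn":0},{"tx":0,"ty":0,"tz":-0.03,"turn":0},{"tx":0,"ty":0,"tz":-0.03,"turn":0},{"tx":0,"ty":0,"tz":-0.04,"turn":0},{"tx":0,"ty":0,"tz":0,"turn":0}], "grip": 0.4}}

```text
time: 14.47
tool_pos: [529.6, 21.3, 156.3]
ee_rot: [[-0.999, -0.047, 0.018], [-0.047, 0.999, 0.003], [-0.018, 0.002, -1.0]]
ft_force: [1.7, 0.3, 0.4]
gripper_width: 51.3
grip_force: 0.0
```

```bash
python3 - <<'E'
from h import *
c=look("top","top3");im=c["image"].astype(int);g=im.max(2)
L=blob(c,(g<60)|(im[...,0]>im[...,2]+12),(340,127,386,174),12);print("lens",L[:2])
x,y=L[0][:2]
plan([(530,20,200,77),(x,y,200,77),(x,y,0,77)])
E
```

```text
lens (array([ 651.8, -299.5,   78.3,   51.9,  -12.8]), array([ 651.3, -299.1]))
at [527.8  21.3 153.5] 92.7 F [ 0.4  0.4 -0.1] w 51.1 t 14.5
(530, 20, 200, 77) turn 0.274 tx -0.002 ty -0.001 tz -0.046
(np.float64(651.8), np.float64(-299.5), 200, 77) turn -0.000 tx -0.191 ty -0.284 tz -0.000
(np.float64(651.8), np.float64(-299.5), 0, 77) turn -0.000 tx 0.000 ty 0.000 tz 0.200
```

{"fn": "jog_arm", "kwargs": {"commands": [{"tx":-0.017,"ty":-0.025,"tz":-0.02,"turn":0.092},{"tx":-0.017,"ty":-0.025,"tz":0,"turn":0.092},{"tx":-0.017,"ty":-0.025,"tz":0,"turn":0.09},{"tx":-0.017,"ty":-0.026,"tz":0,"turn":0},{"tx":-0.017,"ty":-0.026,"tz":0,"turn":0},{"tx":-0.018,"ty":-0.026,"tz":0,"turn":0},{"tx":-0.018,"ty":-0.026,"tz":0,"turn":0},{"tx":-0.018,"ty":-0.026,"tz":0,"turn":0},{"tx":-0.018,"ty":-0.026,"tz":0.02,"turn":0},{"tx":-0.018,"ty":-0.026,"tz":0.02,"turn":0},{"tx":-0.018,"ty":-0.028,"tz":0.02,"turn":0},{"tx":0,"ty":0,"tz":0,"turn":0}], "grip": 0}}

```text
time: 15.52
tool_pos: [656.6, -300.9, 100.3]
ee_rot: [[-0.972, 0.233, -0.009], [0.233, 0.972, -0.004], [0.008, -0.006, -1.0]]
ft_force: [-2.7, -1.5, -1.4]
gripper_width: 85.5
grip_force: 0.0
```

```bash
python3 - <<'E'
from h import *
plan([(651.8,-299.5,0,77)])
E
```

```text
at [ 656.6 -300.9  100.3] 76.5 F [-2.7 -1.5 -1.4] w 85.5 t 15.5
(651.8, -299.5, 0, 77) turn -0.008 tx 0.005 ty 0.000 tz 0.100
```

View pics/top3.png

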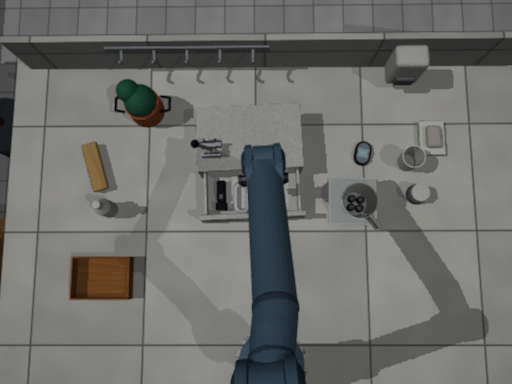

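The torch (221,190) and clip (239,195) lie in the drawer, and the lens is unmoved at (362,153).

{"fn": "jog_arm", "kwargs": {"commands": [{"tx":0.005,"ty":0,"tz":0.03,"turn":0},{"tx":0,"ty":0,"tz":0.03,"turn":0},{"tx":0,"ty":0,"tz":0.028,"turn":0},{"tx":0,"ty":0,"tz":0.012,"turn":0},{"tx":0,"ty":0,"tz":0,"turn":0},{"tx":0,"ty":0,"tz":0,"turn":0}]}}

```text
time: 16.02
tool_pos: [656.1, -291.1, 6.9]
ee_rot: [[-0.974, 0.224, -0.001], [0.224, 0.974, 0.0], [0.001, 0.0, -1.0]]
ft_force: [-0.1, 0.2, 0.7]
gripper_width: 85.6
grip_force: 0.0
```

{"fn": "jog_arm", "kwargs": {"commands": [{"tx":0,"ty":0,"tz":0,"turn":0},{"tx":0,"ty":0,"tz":0,"turn":0},{"tx":0,"ty":0,"tz":0,"turn":0},{"tx":0,"ty":0,"tz":0,"turn":0},{"tx":0,"ty":0,"tz":0,"turn":0},{"tx":0,"ty":0,"tz":0,"turn":0}], "grip": 1}}

```text
time: 16.52
tool_pos: [663.4, -294.0, 16.5]
ee_rot: [[-0.974, 0.225, 0.015], [0.225, 0.974, -0.005], [-0.015, -0.001, -1.0]]
ft_force: [-0.6, 1.1, 15.9]
gripper_width: 12.3
grip_force: 8.0
```

{"fn": "jog_arm", "kwargs": {"commands": [{"tx":0,"ty":0,"tz":-0.03,"turn":0},{"tx":0,"ty":0,"tz":-0.03,"turn":0},{"tx":0,"ty":0,"tz":-0.03,"turn":0},{"tx":0,"ty":0,"tz":-0.03,"turn":0},{"tx":0,"ty":0,"tz":-0.03,"turn":0},{"tx":0,"ty":0,"tz":-0.03,"turn":-0.092},{"tx":0,"ty":0,"tz":0,"turn":-0.092},{"tx":0,"ty":0,"tz":0,"turn":-0.092},{"tx":0,"ty":0,"tz":0,"turn":0},{"tx":0,"ty":0,"tz":0,"turn":0}]}}

```text
time: 17.35
tool_pos: [656.6, -291.9, 188.6]
ee_rot: [[-0.999, -0.047, 0.002], [-0.047, 0.999, -0.0], [-0.002, -0.001, -1.0]]
ft_force: [-0.4, 0.2, -0.2]
gripper_width: -0.0
grip_force: 0.0
```

```bash
python3 - <<'E'
from h import *
plan([(516,-45,160,92.7),(516,-45,40,92.7)])
E
```

```text
at [ 656.6 -291.9  188.6] 92.7 F [-0.4  0.2 -0.2] w -0.0 t 17.4
(516, -45, 160, 92.7) turn -0.000 tx 0.129 ty 0.253 tz 0.029
(516, -45, 40, 92.7) turn -0.000 tx -0.000 ty 0.000 tz 0.120
```

The grasp missed: the fingers rode over the top. I'll look again.

```bash
python3 - <<'E'
from h import *
for P in 1,:
    c=look("wrist","w4");
    im=c["image"].astype(int);g=im.max(2)
    for X in([652,-299.5,12],):
        q=c["R"]@np.array(X)+c["t"];print((q[:2]/q[2]*c["fx"]+[c["cx"],c["cy"]]).round())
    m=((g<60)|(im[...,0]>im[...,2]+20)).astype(np.uint8); m[240:]=0
    n,l,s,ce=cv2.connectedComponentsWithStats(m)
    for k in range(1,n):
        if s[k,4]>300:
            P=plane(c,np.argwhere(l==k)[:,::-1],12);print(s[k],rect(P))
E
```

```text
[246. 167.]
[ 52   0  62  56 631] [ 532.5 -452.2   67.3   30.9  -51.6]
[259   0  27  20 320] [ 502.3 -281.3   23.8   15.3  -87.4]
[287   0  30  26 407] [ 503.6 -254.    26.4   20.3  -87.4]
[ 219  131   54   72 1922] [ 652.8 -300.3   79.8   51.   -15.3]
```

View pics/w4.png

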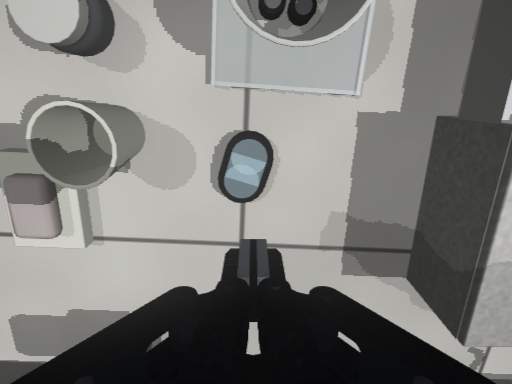

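The lens is still at (247,167), i.e. (653,−300) with yaw −15°. I'll retry lower, pre-closed and settled first.

{"fn": "jog_arm", "kwargs": {"commands": [{"tx":0,"ty":0,"tz":0.03,"turn":0.1},{"tx":0,"ty":0,"tz":0.03,"turn":0.1},{"tx":0,"ty":0,"tz":0.03,"turn":0.1},{"tx":0,"ty":0,"tz":0.03,"turn":0.009},{"tx":0,"ty":0,"tz":0.02,"turn":0},{"tx":0,"ty":0,"tz":0,"turn":0},{"tx":0,"ty":0,"tz":0,"turn":0},{"tx":0,"ty":0,"tz":0,"turn":0}], "grip": 0.22}}

```text
time: 18.07
tool_pos: [657.4, -292.2, 48.4]
ee_rot: [[-0.966, 0.258, 0.002], [0.258, 0.966, -0.001], [-0.002, -0.001, -1.0]]
ft_force: [0.7, -0.0, -0.1]
gripper_width: 66.4
grip_force: 0.0
```

```bash
python3 - <<'E'
from h import *
plan([(652.8,-300.3,0,75)])
E
```

```text
at [ 657.4 -292.2   48.4] 75.1 F [ 0.7 -0.  -0.1] w 66.4 t 18.1
(652.8, -300.3, 0, 75) turn 0.001 tx 0.002 ty -0.009 tz 0.048
```

{"fn": "jog_arm", "kwargs": {"commands": [{"tx":0.002,"ty":-0.009,"tz":0,"turn":0},{"tx":0,"ty":0,"tz":0.02,"turn":0},{"tx":0,"ty":0,"tz":0.02,"turn":0},{"tx":0,"ty":0,"tz":0.008,"turn":0},{"tx":0,"ty":0,"tz":0,"turn":0},{"tx":0,"ty":0,"tz":0,"turn":0},{"tx":0,"ty":0,"tz":0,"turn":0}]}}

```text
time: 18.65
tool_pos: [653.4, -300.6, 0.9]
ee_rot: [[-0.966, 0.257, 0.003], [0.257, 0.966, -0.001], [-0.003, -0.0, -1.0]]
ft_force: [0.4, -0.3, -0.1]
gripper_width: 66.4
grip_force: 0.0
```

{"fn": "jog_arm", "kwargs": {"commands": [{"tx":0,"ty":0,"tz":0,"turn":0},{"tx":0,"ty":0,"tz":0,"turn":0},{"tx":0,"ty":0,"tz":0,"turn":0},{"tx":0,"ty":0,"tz":0,"turn":0},{"tx":0,"ty":0,"tz":0,"turn":0}], "grip": 1}}

```text
time: 19.07
tool_pos: [653.7, -300.6, 1.1]
ee_rot: [[-0.966, 0.257, 0.003], [0.257, 0.966, -0.001], [-0.004, -0.001, -1.0]]
ft_force: [-0.5, -0.1, 6.1]
gripper_width: 51.0
grip_force: 44.4
```

Gripped at 51 mm. Lifting it and carrying it over the drawer.

{"fn": "jog_arm", "kwargs": {"commands": [{"tx":0,"ty":0,"tz":-0.03,"turn":0},{"tx":0,"ty":0,"tz":-0.03,"turn":0},{"tx":0,"ty":0,"tz":-0.03,"turn":0},{"tx":0,"ty":0,"tz":-0.03,"turn":0},{"tx":0,"ty":0,"tz":-0.03,"turn":0},{"tx":0,"ty":0,"tz":-0.01,"turn":-0.1},{"tx":0,"ty":0,"tz":0,"turn":-0.1},{"tx":0,"ty":0,"tz":0,"turn":-0.108},{"tx":0,"ty":0,"tz":0,"turn":0},{"tx":0,"ty":0,"tz":0,"turn":0}]}}

```text
time: 19.9
tool_pos: [651.4, -299.4, 158.2]
ee_rot: [[-0.999, -0.045, -0.001], [-0.045, 0.999, 0.001], [0.001, 0.001, -1.0]]
ft_force: [-0.3, -0.1, -0.8]
gripper_width: 51.0
grip_force: 43.7
```

```bash
python3 - <<'E'
from h import *
plan([(516,-45,160,92.7),(516,-45,40,92.7)])
E
```

```text
at [ 651.4 -299.4  158.2] 92.6 F [-0.3 -0.1 -0.8] w 51.0 t 19.9
(516, -45, 160, 92.7) turn -0.002 tx 0.123 ty 0.261 tz -0.002
(516, -45, 40, 92.7) turn -0.000 tx -0.000 ty 0.000 tz 0.120
```

{"fn": "jog_arm", "kwargs": {"commands": [{"tx":0.015,"ty":0.03,"tz":0,"turn":0},{"tx":0.015,"ty":0.033,"tz":0,"turn":0},{"tx":0.015,"ty":0.033,"tz":0,"turn":0},{"tx":0.015,"ty":0.033,"tz":0,"turn":0},{"tx":0.015,"ty":0.033,"tz":0,"turn":0},{"tx":0.016,"ty":0.033,"tz":0,"turn":0},{"tx":0.016,"ty":0.033,"tz":0,"turn":0},{"tx":0.016,"ty":0.033,"tz":0,"turn":0},{"tx":0,"ty":0,"tz":0,"turn":0},{"tx":0,"ty":0,"tz":0,"turn":0},{"tx":0,"ty":0,"tz":0.03,"turn":0},{"tx":0,"ty":0,"tz":0.03,"turn":0}]}}

```text
time: 20.9
tool_pos: [520.0, -46.3, 100.6]
ee_rot: [[-0.999, -0.045, 0.008], [-0.045, 0.999, -0.001], [-0.008, -0.001, -1.0]]
ft_force: [1.0, -0.3, -1.1]
gripper_width: 50.8
grip_force: 43.7
```

{"fn": "jog_arm", "kwargs": {"commands": [{"tx":0,"ty":0,"tz":0.03,"turn":0},{"tx":0,"ty":0,"tz":0.028,"turn":0},{"tx":0,"ty":0,"tz":0,"turn":0},{"tx":0,"ty":0,"tz":0,"turn":0}]}}

```text
time: 21.23
tool_pos: [514.3, -44.7, 38.9]
ee_rot: [[-0.999, -0.046, -0.007], [-0.046, 0.999, 0.001], [0.006, 0.001, -1.0]]
ft_force: [-1.8, 3.6, -3.2]
gripper_width: 50.7
grip_force: 47.7
```

{"fn": "jog_arm", "kwargs": {"commands": [{"tx":0,"ty":0,"tz":0,"turn":0},{"tx":0,"ty":0,"tz":0,"turn":0},{"tx":0,"ty":0,"tz":0,"turn":0},{"tx":0,"ty":0,"tz":0,"turn":0},{"tx":0,"ty":0,"tz":-0.03,"turn":0},{"tx":0,"ty":0,"tz":-0.03,"turn":0},{"tx":0,"ty":0,"tz":-0.04,"turn":0},{"tx":0,"ty":0,"tz":0,"turn":0}], "grip": 0.25}}

```text
time: 21.9
tool_pos: [524.7, -47.5, 151.2]
ee_rot: [[-0.999, -0.045, 0.02], [-0.045, 0.999, -0.001], [-0.02, -0.002, -1.0]]
ft_force: [1.3, 0.2, 0.3]
gripper_width: 64.2
grip_force: 0.0
```

{"fn": "jog_arm", "kwargs": {"commands": [{"tx":0.03,"ty":0,"tz":-0.03,"turn":0},{"tx":0.03,"ty":0,"tz":-0.03,"turn":0},{"tx":0.03,"ty":0,"tz":0,"turn":0},{"tx":0.03,"ty":0,"tz":0,"turn":0},{"tx":0,"ty":0,"tz":0,"turn":0},{"tx":0,"ty":0,"tz":0,"turn":0}], "grip": 0.4}}

```text
time: 22.4
tool_pos: [397.7, -52.3, 201.6]
ee_rot: [[-0.999, -0.044, 0.005], [-0.044, 0.999, 0.001], [-0.005, 0.0, -1.0]]
ft_force: [1.2, 1.4, 0.7]
gripper_width: 51.4
grip_force: 0.0
```

```bash
python3 - <<'E'
from h import *
c=look("top","top4"); cv2.imwrite("pics/top4c.png",cv2.resize(c["image"][120:250,190:400],None,fx=3.5,fy=3.5,interpolation=cv2.INTER_CUBIC))
np.savez("top4.npz",**c);plan([])
E
```

```text
at [399.2 -52.  201.8] 92.6 F [ 1.1 -0.   0.3] w 51.2 t 22.4
```

View pics/top4c.png

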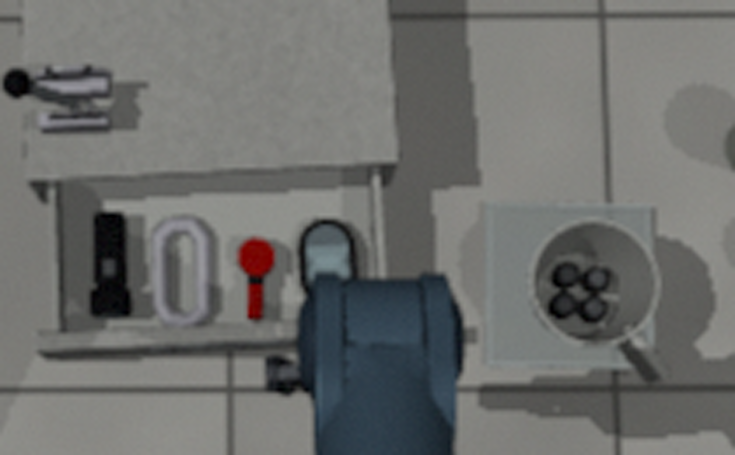

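All four pieces lie in the drawer: torch (110,265), clip (182,270), whistle (257,275) and lens (328,260). The beaker rim is at (595,284) with the handle end at (650,375). Hovering over the handle to refine.

```bash
python3 - <<'E'
from h import *
plan([(405,-330,200,126)])
print(np.round(bot.observe()["joint_positions"],2))
E
```

```text
at [399.2 -52.  201.8] 92.6 F [ 1.1 -0.   0.3] w 51.2 t 22.4
(405, -330, 200, 126) turn -0.583 tx 0.159 ty -0.228 tz 0.002
[-0.21 -0.08  0.23  2.2   0.02  1.02  1.62]
```

{"fn": "jog_arm", "kwargs": {"commands": [{"tx":0,"ty":-0.03,"tz":0,"turn":-0.1},{"tx":0.005,"ty":-0.03,"tz":0,"turn":-0.1},{"tx":0.01,"ty":-0.03,"tz":0,"turn":-0.1},{"tx":0.01,"ty":-0.03,"tz":0,"turn":-0.1},{"tx":0.015,"ty":-0.03,"tz":0,"turn":-0.1},{"tx":0.015,"ty":-0.03,"tz":0,"turn":-0.08},{"tx":0.015,"ty":-0.03,"tz":0,"turn":0},{"tx":0.015,"ty":-0.03,"tz":0,"turn":0},{"tx":0,"ty":0,"tz":0,"turn":0},{"tx":0,"ty":0,"tz":0,"turn":0}], "grip": 0}}

```text
time: 23.28
tool_pos: [411.4, -310.6, 200.9]
ee_rot: [[-0.813, -0.582, 0.001], [-0.582, 0.813, -0.004], [0.001, -0.004, -1.0]]
ft_force: [0.2, 0.4, -0.7]
gripper_width: 85.3
grip_force: 0.0
```

```bash
python3 - <<'E'
from h import *
plan([(405,-330,200,126)])
print(np.round(bot.observe()["joint_positions"],2))
E
```

```text
at [ 411.4 -310.6  200.9] 125.6 F [ 0.2  0.4 -0.7] w 85.3 t 23.3
(405, -330, 200, 126) turn -0.007 tx 0.017 ty -0.012 tz 0.001
[ 0.08  0.17  0.54  1.97 -0.1   1.02  2.85]
```

Joint 7 is at its limit this way round, so I'll take the half-turn grasp instead.

{"fn": "jog_arm", "kwargs": {"commands": [{"tx":0,"ty":0,"tz":0,"turn":0.11},{"tx":0,"ty":0,"tz":0,"turn":0.11},{"tx":0,"ty":0,"tz":0,"turn":0.11},{"tx":0,"ty":0,"tz":0,"turn":0.11},{"tx":0,"ty":0,"tz":0,"turn":0.11},{"tx":0,"ty":0,"tz":0,"turn":0.11},{"tx":0,"ty":0,"tz":0,"turn":0.11},{"tx":0,"ty":0,"tz":0,"turn":0.11},{"tx":0,"ty":0,"tz":0,"turn":0.11},{"tx":0,"ty":0,"tz":0,"turn":0.11},{"tx":0,"ty":0,"tz":0,"turn":0.11},{"tx":0,"ty":0,"tz":0,"turn":0.11}]}}

```text
time: 24.28
tool_pos: [411.6, -305.5, 200.3]
ee_rot: [[-0.767, 0.641, 0.001], [0.641, 0.767, 0.0], [-0.001, 0.001, -1.0]]
ft_force: [0.1, 1.0, -0.2]
gripper_width: 85.0
grip_force: 0.0
```

{"fn": "jog_arm", "kwargs": {"commands": [{"tx":0,"ty":0,"tz":0,"turn":0.11},{"tx":0,"ty":0,"tz":0,"turn":0.11},{"tx":0,"ty":0,"tz":0,"turn":0.11},{"tx":0,"ty":0,"tz":0,"turn":0.11},{"tx":0,"ty":0,"tz":0,"turn":0.11},{"tx":0,"ty":0,"tz":0,"turn":0.11},{"tx":0,"ty":0,"tz":0,"turn":0.11},{"tx":0,"ty":0,"tz":0,"turn":0.11},{"tx":0,"ty":0,"tz":0,"turn":0.11},{"tx":0,"ty":0,"tz":0,"turn":0.11},{"tx":0,"ty":0,"tz":0,"turn":0.11},{"tx":0,"ty":0,"tz":0,"turn":0.11}]}}

```text
time: 25.28
tool_pos: [411.6, -305.5, 200.2]
ee_rot: [[0.431, 0.902, 0.001], [0.902, -0.431, 0.0], [0.001, 0.001, -1.0]]
ft_force: [0.3, 0.7, -0.3]
gripper_width: 85.7
grip_force: 0.0
```

{"fn": "jog_arm", "kwargs": {"commands": [{"tx":0,"ty":0,"tz":0,"turn":0.11},{"tx":0,"ty":0,"tz":0,"turn":0.11},{"tx":0,"ty":0,"tz":0,"turn":0.11},{"tx":0,"ty":0,"tz":0,"turn":0.11},{"tx":-0.01,"ty":0,"tz":0,"turn":0.06},{"tx":-0.01,"ty":0,"tz":0,"turn":0},{"tx":0,"ty":0,"tz":0,"turn":0},{"tx":0,"ty":0,"tz":0,"turn":0}]}}

```text
time: 25.95
tool_pos: [394.5, -318.8, 200.1]
ee_rot: [[0.809, 0.588, 0.001], [0.588, -0.809, 0.0], [0.001, 0.0, -1.0]]
ft_force: [0.2, -0.4, 0.6]
gripper_width: 85.3
grip_force: 0.0
```

```bash
python3 - <<'E'
from h import *
c=look("wrist","w5");np.savez("w5.npz",**c)
plan([(415,-322,31,-54)])
print(np.round(bot.observe()["joint_positions"],2))
E
```

```text
at [ 394.9 -318.5  200. ] -54.0 F [0.2 0.2 0.4] w 85.1 t 26.0
(415, -322, 31, -54) turn 0.000 tx 0.014 ty 0.015 tz 0.169
[-0.26  0.21  0.96  2.   -0.2   1.03 -0.15]
```

View pics/w5.png

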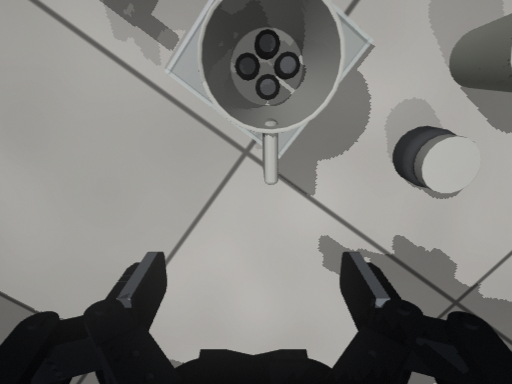

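The handle runs straight up the image from its end at (271,183) to the rim at (271,130), so the yaw is right. The four plugs are at (267,65).

```bash
python3 - <<'E'
from h import *
c=dict(np.load("w5.npz"))
P=plane(c,[[271,182],[271,135],[271,185]],87)[:,:2];print(P.round(1))
d=P[1]-P[0];print(np.degrees(np.arctan2(d[1],d[0])),np.linalg.norm(d))
u=d/np.linalg.norm(d); print("axis est",(P[0]+102*u).round(1))
g=P[0]+13*u
x,y=g.round(1);plan([(x,y,110,-54),(x,y,31,-54)])
E
```

```text
[[ 408.7 -327.3]
 [ 441.2 -302.8]
 [ 406.5 -328.9]]
37.0059536665085 40.72555742140354
axis est [ 490.2 -265.9]
at [ 394.9 -318.5  200. ] -54.0 F [0.2 0.2 0.4] w 85.1 t 26.0
(np.float64(419.1), np.float64(-319.5), 110, -54) turn 0.000 tx 0.019 ty 0.015 tz 0.090
(np.float64(419.1), np.float64(-319.5), 31, -54) turn -0.000 tx 0.000 ty 0.000 tz 0.079
```

{"fn": "jog_arm", "kwargs": {"commands": [{"tx":0.019,"ty":0.015,"tz":0,"turn":0},{"tx":0,"ty":0,"tz":0.03,"turn":0},{"tx":0,"ty":0,"tz":0.03,"turn":0},{"tx":0,"ty":0,"tz":0.03,"turn":0},{"tx":0,"ty":0,"tz":0.03,"turn":0},{"tx":0,"ty":0,"tz":0.03,"turn":0},{"tx":0,"ty":0,"tz":0.019,"turn":0},{"tx":0,"ty":0,"tz":0,"turn":0},{"tx":0,"ty":0,"tz":0,"turn":0},{"tx":0,"ty":0,"tz":0,"turn":0}]}}

```text
time: 26.83
tool_pos: [419.9, -320.5, 32.0]
ee_rot: [[0.809, 0.588, 0.002], [0.588, -0.809, -0.001], [0.001, 0.002, -1.0]]
ft_force: [0.3, -0.3, 0.0]
gripper_width: 85.3
grip_force: 0.0
```

{"fn": "jog_arm", "kwargs": {"commands": [{"tx":0,"ty":0,"tz":0,"turn":0},{"tx":0,"ty":0,"tz":0,"turn":0},{"tx":0,"ty":0,"tz":0,"turn":0},{"tx":0,"ty":0,"tz":0,"turn":0},{"tx":0,"ty":0,"tz":0,"turn":0},{"tx":0,"ty":0,"tz":0,"turn":0},{"tx":0,"ty":0,"tz":0,"turn":0},{"tx":0,"ty":0,"tz":0,"turn":0},{"tx":0,"ty":0,"tz":0,"turn":0}], "grip": 1, "newtons": 120}}

```text
time: 27.58
tool_pos: [418.9, -319.7, 31.2]
ee_rot: [[0.809, 0.587, 0.0], [0.587, -0.809, 0.001], [0.001, -0.0, -1.0]]
ft_force: [-0.7, 1.4, 4.6]
gripper_width: 10.8
grip_force: 116.7
```

{"fn": "jog_arm", "kwargs": {"commands": [{"tx":0,"ty":0,"tz":-0.02,"turn":0},{"tx":0,"ty":0,"tz":-0.02,"turn":0},{"tx":0,"ty":0,"tz":0,"turn":0},{"tx":0,"ty":0,"tz":0,"turn":0}]}}

```text
time: 27.92
tool_pos: [419.1, -320.1, 71.0]
ee_rot: [[0.809, 0.587, 0.001], [0.587, -0.809, -0.001], [0.0, 0.002, -1.0]]
ft_force: [-0.7, 0.3, -2.5]
gripper_width: 10.3
grip_force: 117.3
```

```bash
python3 - <<'E'
from h import *
c=look("scene","s5");cv2.imwrite("pics/s5c.png",cv2.resize(c["image"][170:350,60:300],None,fx=3,fy=3))
plan([(419,-319,185,-87.3),(388,50,185,-87.3)])
E
```

```text
at [ 418.4 -319.4   70.1] -54.0 F [-0.2 -0.3 -2.5] w 10.6 t 28.0
(419, -319, 185, -87.3) turn 0.581 tx 0.001 ty -0.000 tz -0.115
(388, 50, 185, -87.3) turn -0.000 tx -0.014 ty -0.370 tz 0.000
```

View pics/s5c.png

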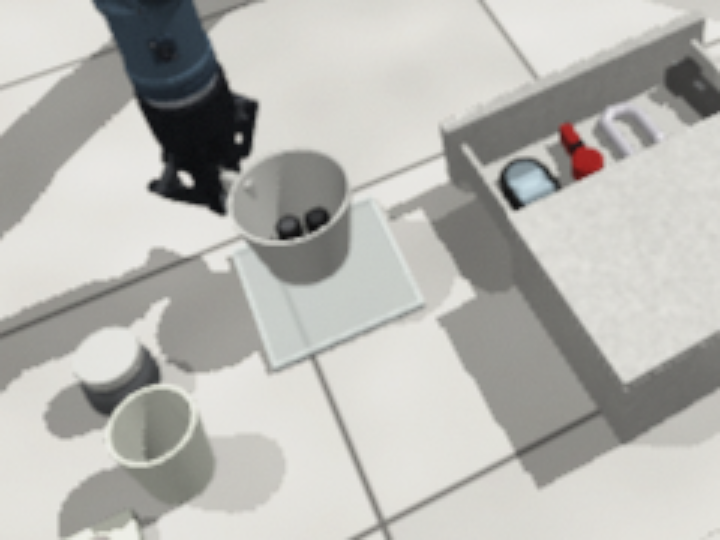

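The beaker hangs upright in the grip with its plugs inside. Lifting, turning and carrying it over the drawer.

{"fn": "jog_arm", "kwargs": {"commands": [{"tx":0,"ty":0,"tz":-0.02,"turn":0},{"tx":0,"ty":0,"tz":-0.03,"turn":0},{"tx":0,"ty":0,"tz":-0.03,"turn":0},{"tx":0,"ty":0,"tz":-0.03,"turn":0.06},{"tx":0,"ty":0,"tz":-0.03,"turn":0.08},{"tx":0,"ty":0,"tz":-0.02,"turn":0.08},{"tx":0,"ty":0,"tz":-0.02,"turn":0.08},{"tx":0,"ty":0,"tz":0,"turn":0.08},{"tx":0,"ty":0,"tz":0,"turn":0.08},{"tx":0,"ty":0,"tz":0,"turn":0.08},{"tx":0,"ty":0,"tz":0,"turn":0.041},{"tx":0,"ty":0,"tz":0,"turn":0}]}}

```text
time: 28.97
tool_pos: [417.8, -318.8, 249.1]
ee_rot: [[0.999, 0.046, -0.003], [0.046, -0.999, 0.001], [-0.003, -0.001, -1.0]]
ft_force: [-0.1, -0.3, -1.7]
gripper_width: 10.4
grip_force: 117.5
```

{"fn": "jog_arm", "kwargs": {"commands": [{"tx":0.002,"ty":-0.015,"tz":0,"turn":0},{"tx":0.003,"ty":-0.025,"tz":0,"turn":0},{"tx":0.005,"ty":-0.035,"tz":0,"turn":0},{"tx":0.005,"ty":-0.035,"tz":0,"turn":0},{"tx":0.005,"ty":-0.035,"tz":0,"turn":0},{"tx":0.005,"ty":-0.035,"tz":0,"turn":0},{"tx":0.005,"ty":-0.035,"tz":0,"turn":0},{"tx":0.005,"ty":-0.035,"tz":0,"turn":0},{"tx":0.005,"ty":-0.035,"tz":0,"turn":0},{"tx":0.005,"ty":-0.035,"tz":0,"turn":0},{"tx":0.005,"ty":-0.03,"tz":0,"turn":0},{"tx":0.003,"ty":-0.02,"tz":0,"turn":0}]}}

```text
time: 29.97
tool_pos: [453.3, 56.2, 249.7]
ee_rot: [[0.999, 0.052, -0.002], [0.052, -0.999, 0.001], [-0.002, -0.001, -1.0]]
ft_force: [1.1, -0.4, -2.6]
gripper_width: 10.7
grip_force: 117.4
```

{"fn": "jog_arm", "kwargs": {"commands": [{"tx":0,"ty":0,"tz":0,"turn":0},{"tx":0,"ty":0,"tz":0,"turn":0},{"tx":0,"ty":0,"tz":0,"turn":0},{"tx":0,"ty":0,"tz":0,"turn":0}]}}

```text
time: 30.3
tool_pos: [454.0, 50.5, 250.3]
ee_rot: [[0.999, 0.044, -0.001], [0.044, -0.999, -0.001], [-0.001, 0.001, -1.0]]
ft_force: [-0.2, 0.6, -2.5]
gripper_width: 10.6
grip_force: 117.5
```

```bash
python3 - <<'E'
from h import *
c=look("scene","s6");cv2.imwrite("pics/s6c.png",cv2.resize(c["image"][100:300,130:390],None,fx=2.5,fy=2.5))
plan([(455,55,250,-87.3)])
print(np.round(bot.observe()["joint_positions"],2))
E
```

```text
at [454.2  50.5 250.5] -87.5 F [-0.3 -0.2 -1.7] w 10.8 t 30.4
(455, 55, 250, -87.3) turn -0.003 tx 0.001 ty -0.004 tz 0.000
[-0.96 -0.05  0.76  2.05  0.04  1.13 -1.75]
```

{"fn": "jog_arm", "kwargs": {"commands": [{"tx":0,"ty":0,"tz":0,"turn":0},{"tx":0,"ty":0,"tz":0,"turn":0},{"tx":0,"ty":0,"tz":0,"turn":0},{"tx":0,"ty":0,"tz":0,"turn":0},{"tx":0,"ty":0,"tz":0,"turn":0},{"tx":0,"ty":0,"tz":0,"turn":0}], "grip": 1, "newtons": 20}}

```text
time: 30.85
tool_pos: [454.5, 52.2, 250.9]
ee_rot: [[0.999, 0.047, 0.0], [0.047, -0.999, 0.0], [0.0, -0.0, -1.0]]
ft_force: [-0.4, 0.3, -2.1]
gripper_width: 10.9
grip_force: 117.5
```

```bash
python3 - <<'E'
from h import *
c=look("scene","s7");cv2.imwrite("pics/s7c.png",cv2.resize(c["image"][100:300,130:390],None,fx=2.5,fy=2.5))
plan([])
E
```

```text
at [454.5  52.3 250.9] -87.3 F [ 0.8  1.  -2.6] w 10.6 t 30.9
```

View pics/s7c.png

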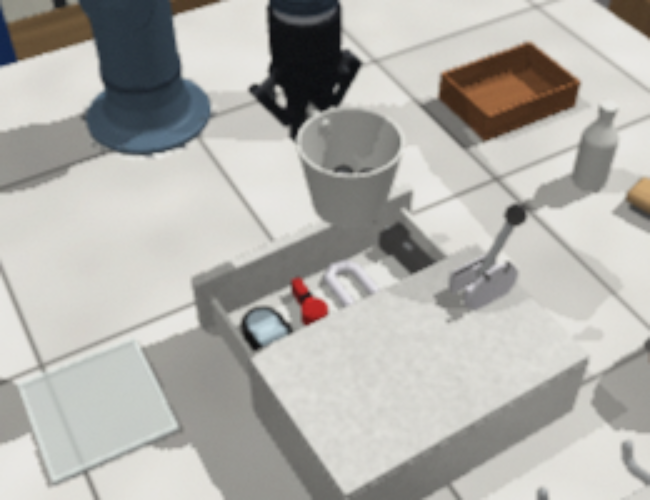

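Grip force didn't drop; the beaker is still upright at (350,160) above the drawer. I'll try a changed closure value with 20 N.

{"fn": "jog_arm", "kwargs": {"commands": [{"tx":0,"ty":0,"tz":0,"turn":0},{"tx":0,"ty":0,"tz":0,"turn":0},{"tx":0,"ty":0,"tz":0,"turn":0},{"tx":0,"ty":0,"tz":0,"turn":0}], "grip": 0.97, "newtons": 20}}

```text
time: 31.23
tool_pos: [454.5, 52.3, 250.9]
ee_rot: [[0.999, 0.047, 0.0], [0.047, -0.999, 0.0], [0.0, -0.0, -1.0]]
ft_force: [0.5, 0.2, -1.9]
gripper_width: 10.5
grip_force: 117.5
```

{"fn": "jog_arm", "kwargs": {"commands": [{"tx":0,"ty":0,"tz":0,"turn":0},{"tx":0,"ty":0,"tz":0,"turn":0}], "grip": 0.9, "newtons": 20}}

```text
time: 31.4
tool_pos: [454.5, 52.3, 250.9]
ee_rot: [[0.999, 0.047, -0.0], [0.047, -0.999, 0.0], [-0.0, -0.0, -1.0]]
ft_force: [-0.5, -0.2, -2.5]
gripper_width: 10.9
grip_force: 117.5
```

{"fn": "jog_arm", "kwargs": {"commands": [{"tx":0,"ty":0,"tz":0,"turn":0},{"tx":0,"ty":0,"tz":0,"turn":0}], "grip": 0.88}}

```text
time: 31.57
tool_pos: [454.5, 52.3, 250.9]
ee_rot: [[0.999, 0.047, -0.0], [0.047, -0.999, 0.0], [-0.0, -0.0, -1.0]]
ft_force: [0.4, 0.8, -2.5]
gripper_width: 10.7
grip_force: 112.2
```

{"fn": "jog_arm", "kwargs": {"commands": [{"tx":0,"ty":0,"tz":0,"turn":0}], "grip": 0.877}}

```text
time: 31.65
tool_pos: [454.5, 52.2, 250.9]
ee_rot: [[0.999, 0.047, -0.0], [0.047, -0.999, -0.0], [-0.0, 0.0, -1.0]]
ft_force: [0.8, 0.0, -2.5]
gripper_width: 10.8
grip_force: 95.9
```

{"fn": "jog_arm", "kwargs": {"commands": [{"tx":0,"ty":0,"tz":0,"turn":0}], "grip": 0.874}}

```text
time: 31.73
tool_pos: [454.5, 52.2, 250.9]
ee_rot: [[0.999, 0.047, -0.0], [0.047, -0.999, 0.0], [-0.0, -0.0, -1.0]]
ft_force: [-0.1, -0.3, -2.5]
gripper_width: 11.2
grip_force: 79.6
```

{"fn": "jog_arm", "kwargs": {"commands": [{"tx":0,"ty":0,"tz":0,"turn":0}], "grip": 0.871}}

```text
time: 31.82
tool_pos: [454.5, 52.2, 250.9]
ee_rot: [[0.999, 0.047, -0.0], [0.047, -0.999, -0.0], [-0.0, 0.0, -1.0]]
ft_force: [0.0, -0.7, -1.7]
gripper_width: 11.0
grip_force: 63.2
```

Force falls smoothly with closure, about 5.4 N per 0.001. Easing off further.

{"fn": "jog_arm", "kwargs": {"commands": [{"tx":0,"ty":0,"tz":0,"turn":0},{"tx":0,"ty":0,"tz":0,"turn":0}], "grip": 0.866}}

```text
time: 31.98
tool_pos: [454.5, 52.3, 250.9]
ee_rot: [[0.999, 0.047, -0.0], [0.047, -0.999, -0.0], [-0.0, 0.0, -1.0]]
ft_force: [-0.3, 0.2, -2.6]
gripper_width: 11.5
grip_force: 35.8
```

{"fn": "jog_arm", "kwargs": {"commands": [{"tx":0,"ty":0,"tz":0,"turn":0},{"tx":0,"ty":0,"tz":0,"turn":0},{"tx":0,"ty":0,"tz":0,"turn":0}], "grip": 0.864}}

```text
time: 32.23
tool_pos: [454.5, 52.2, 250.9]
ee_rot: [[0.999, 0.047, -0.0], [0.047, -0.999, 0.0], [-0.0, -0.0, -1.0]]
ft_force: [0.2, 0.4, -2.5]
gripper_width: 11.5
grip_force: 24.8
```

```bash
cat >> h.py <<'E'
def tilt():
    """rough: lowest & highest cloud height of beaker in scene view above drawer, plus red/black check"""
    c=look("scene"); w=cloud(c).reshape(-1,3)
    s=bot.observe()["tool_pos"]; d=w-np.array(s)
    m=(d[:,0]>-75)&(d[:,0]<165)&(abs(d[:,1])<70)&(w[:,2]>125)&(d[:,2]<70)
    m&=(d[:,0]>50)|(d[:,2]<-15)
    P=d[m]; return len(P),np.percentile(P,[2,50,98],axis=0).round(0).tolist(),c
E
python3 - <<'E'
from h import *
n,p,c=tilt();print(n,p);cv2.imwrite("pics/s8c.png",cv2.resize(c["image"][100:300,130:390],None,fx=2.5,fy=2.5))
E
```

```text
1146 [[51.0, -46.0, -22.0], [108.0, 3.0, 30.0], [140.0, 56.0, 64.0]]
```

{"fn": "jog_arm", "kwargs": {"commands": [{"tx":0,"ty":0,"tz":0,"turn":0},{"tx":0,"ty":0,"tz":0,"turn":0},{"tx":0,"ty":0,"tz":0,"turn":0}], "grip": 0.8625}}

```text
time: 32.53
tool_pos: [454.5, 52.2, 250.9]
ee_rot: [[0.999, 0.046, -0.0], [0.046, -0.999, 0.0], [-0.0, -0.0, -1.0]]
ft_force: [-0.4, 0.0, -1.8]
gripper_width: 12.0
grip_force: 16.4
```

```bash
python3 - <<'E'
from h import *
print(tilt()[:2])
E
```

```text
(1154, [[51.0, -47.0, -21.0], [108.0, 3.0, 30.0], [139.0, 56.0, 64.0]])
```

{"fn": "jog_arm", "kwargs": {"commands": [{"tx":0,"ty":0,"tz":0,"turn":0},{"tx":0,"ty":0,"tz":0,"turn":0}], "grip": 0.8615}}

```text
time: 32.75
tool_pos: [454.8, 52.3, 251.0]
ee_rot: [[0.999, 0.047, 0.001], [0.047, -0.999, 0.0], [0.001, -0.0, -1.0]]
ft_force: [0.0, -0.2, -2.2]
gripper_width: 12.5
grip_force: 10.9
```

```bash
python3 - <<'E'
from h import *
print(tilt()[:2])
E
```

```text
(1186, [[38.0, -46.0, -47.0], [83.0, 16.0, -3.0], [142.0, 57.0, 46.0]])
```

It starts to pivot at about 11 N. Letting it swing.

{"fn": "jog_arm", "kwargs": {"commands": [{"tx":0,"ty":0,"tz":0,"turn":0},{"tx":0,"ty":0,"tz":0,"turn":0},{"tx":0,"ty":0,"tz":0,"turn":0},{"tx":0,"ty":0,"tz":0,"turn":0}]}}

```text
time: 33.13
tool_pos: [454.5, 52.2, 250.8]
ee_rot: [[0.999, 0.047, 0.0], [0.047, -0.999, 0.0], [0.0, -0.0, -1.0]]
ft_force: [0.8, 0.6, -1.3]
gripper_width: 12.1
grip_force: 10.6
```

```bash
python3 - <<'E'
from h import *
n,p,c=tilt();print(n,p);cv2.imwrite("pics/s9c.png",cv2.resize(c["image"][80:300,130:390],None,fx=2.7,fy=2.7))
E
```

```text
1230 [[-10.0, -47.0, -100.0], [39.0, 17.0, -70.0], [96.0, 56.0, -5.0]]
```

View pics/s9c.png

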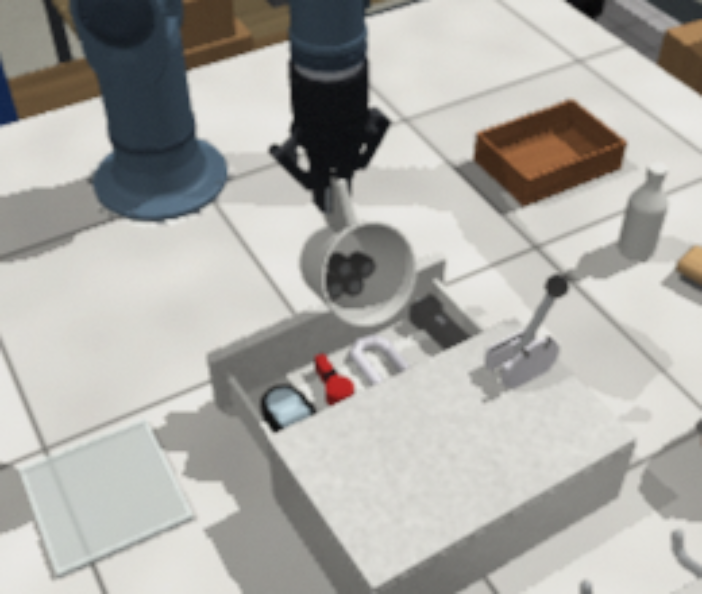

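Tilted about 60° with the plugs still inside (350,275). Easing slightly more.

{"fn": "jog_arm", "kwargs": {"commands": [{"tx":0,"ty":0,"tz":0,"turn":0},{"tx":0,"ty":0,"tz":0,"turn":0},{"tx":0,"ty":0,"tz":0,"turn":0},{"tx":0,"ty":0,"tz":0,"turn":0}], "grip": 0.861}}

```text
time: 33.52
tool_pos: [454.6, 52.2, 250.9]
ee_rot: [[0.999, 0.047, 0.0], [0.047, -0.999, 0.0], [0.0, -0.0, -1.0]]
ft_force: [-0.1, -0.9, -1.7]
gripper_width: 11.7
grip_force: 7.9
```

```bash
python3 - <<'E'
from h import *
n,p,c=tilt();print(n,p)
E
```

```text
1232 [[-10.0, -47.0, -100.0], [40.0, 18.0, -70.0], [95.0, 56.0, -4.0]]
```

{"fn": "jog_arm", "kwargs": {"commands": [{"tx":0,"ty":0,"tz":0,"turn":0},{"tx":0,"ty":0,"tz":0,"turn":0},{"tx":0,"ty":0,"tz":0,"turn":0},{"tx":0,"ty":0,"tz":0,"turn":0}]}}

```text
time: 33.9
tool_pos: [454.5, 52.2, 250.9]
ee_rot: [[0.999, 0.046, -0.0], [0.046, -0.999, 0.0], [-0.0, -0.0, -1.0]]
ft_force: [-1.0, -0.5, -3.2]
gripper_width: 12.1
grip_force: 7.9
```

```bash
python3 - <<'E'
from h import *
n,p,c=tilt();print(n,p);cv2.imwrite("pics/s10c.png",cv2.resize(c["image"][80:300,130:390],None,fx=2.7,fy=2.7))
E
```

```text
1233 [[-10.0, -47.0, -100.0], [40.0, 17.0, -69.0], [96.0, 56.0, -3.0]]
```

{"fn": "jog_arm", "kwargs": {"commands": [{"tx":0,"ty":0,"tz":0,"turn":0},{"tx":0,"ty":0,"tz":0.015,"turn":0},{"tx":0,"ty":0,"tz":0.02,"turn":0},{"tx":0,"ty":0,"tz":0.015,"turn":0},{"tx":0,"ty":0,"tz":0.015,"turn":0},{"tx":0,"ty":0,"tz":0,"turn":0},{"tx":0.01,"ty":0,"tz":0,"turn":0},{"tx":0.01,"ty":0,"tz":0,"turn":0},{"tx":0.01,"ty":0,"tz":0,"turn":0},{"tx":0.01,"ty":0,"tz":0,"turn":0},{"tx":0.01,"ty":0,"tz":0,"turn":0},{"tx":0.01,"ty":0,"tz":0,"turn":0}], "grip": 0.863}}

```text
time: 34.95
tool_pos: [514.7, 55.4, 186.5]
ee_rot: [[0.999, 0.047, -0.001], [0.047, -0.999, 0.0], [-0.001, -0.0, -1.0]]
ft_force: [-1.2, 0.0, -1.9]
gripper_width: 12.1
grip_force: 9.1
```

{"fn": "jog_arm", "kwargs": {"commands": [{"tx":0.01,"ty":0,"tz":0,"turn":0},{"tx":0.01,"ty":0,"tz":0,"turn":0},{"tx":0.01,"ty":0,"tz":0,"turn":0},{"tx":0.01,"ty":0,"tz":0,"turn":0},{"tx":0,"ty":0,"tz":0,"turn":0}]}}

```text
time: 35.37
tool_pos: [556.7, 57.1, 186.2]
ee_rot: [[0.999, 0.047, 0.002], [0.047, -0.999, -0.001], [0.002, 0.001, -1.0]]
ft_force: [-0.8, 0.1, -2.5]
gripper_width: 11.9
grip_force: 8.9
```

```bash
python3 - <<'E'
from h import *
c=look("scene");cv2.imwrite("pics/s11c.png",cv2.resize(c["image"][80:300,130:390],None,fx=2.7,fy=2.7));plan([])
E
```

```text
at [556.   56.9 186.1] -87.3 F [ 0.1 -0.  -1.9] w 12.3 t 35.4
```

View pics/s11c.png

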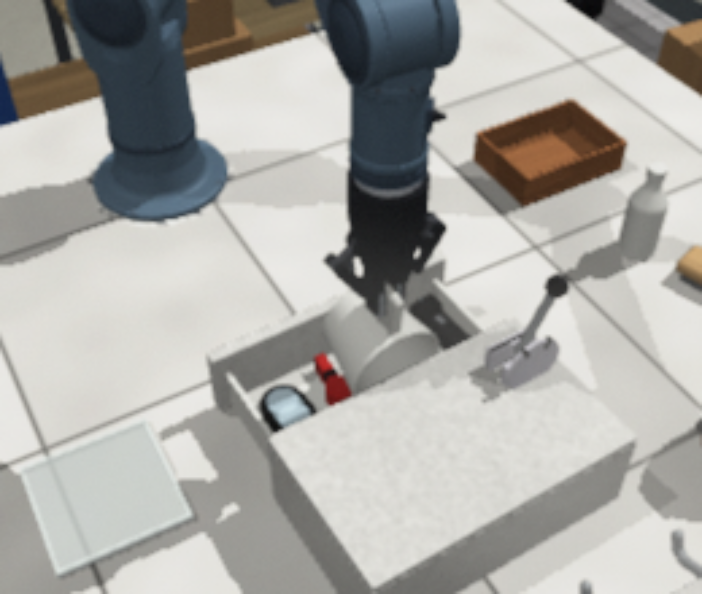

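That shows the beaker turned mouth-forward (380,350) against the roof edge. That was my last allowed picture, so from here I work by numbers: push a little further, then tighten, back off and shake.

{"fn": "jog_arm", "kwargs": {"commands": [{"tx":0.01,"ty":0,"tz":0,"turn":0},{"tx":0.01,"ty":0,"tz":0,"turn":0},{"tx":0.005,"ty":0,"tz":0,"turn":0},{"tx":0,"ty":0,"tz":0,"turn":0}]}}

```text
time: 35.75
tool_pos: [581.0, 58.1, 186.1]
ee_rot: [[0.999, 0.047, 0.002], [0.047, -0.999, -0.001], [0.002, 0.001, -1.0]]
ft_force: [-0.5, 0.9, -2.0]
gripper_width: 11.9
grip_force: 8.9
```

{"fn": "jog_arm", "kwargs": {"commands": [{"tx":0,"ty":0,"tz":0,"turn":0},{"tx":0,"ty":0,"tz":0,"turn":0},{"tx":0,"ty":0,"tz":0,"turn":0},{"tx":-0.01,"ty":0,"tz":-0.01,"turn":0},{"tx":-0.01,"ty":0,"tz":-0.01,"turn":0},{"tx":-0.01,"ty":0,"tz":-0.01,"turn":0},{"tx":-0.01,"ty":0,"tz":-0.01,"turn":0},{"tx":-0.01,"ty":0,"tz":-0.01,"turn":0},{"tx":-0.01,"ty":0,"tz":-0.01,"turn":0},{"tx":0,"ty":0,"tz":0,"turn":0},{"tx":0,"ty":0,"tz":0,"turn":0}], "grip": 0.875, "newtons": 120}}

```text
time: 36.67
tool_pos: [519.9, 55.5, 246.7]
ee_rot: [[0.999, 0.047, 0.002], [0.047, -0.999, 0.002], [0.003, -0.002, -1.0]]
ft_force: [0.2, 0.6, -1.5]
gripper_width: 11.4
grip_force: 39.8
```

```bash
cat >> h.py <<'E'
def dark(n,z=40):
    """dark blobs near the drawer/beaker: pixel box, area, world on plane z or by depth"""
    c=look(n); g=c["image"].max(2); w=cloud(c); m=(g<48).astype(np.uint8)
    k,l,s,ce=cv2.connectedComponentsWithStats(m)
    for i in range(1,k):
        if s[i,4]<6: continue
        p=np.nanmedian(w[l==i],axis=0)
        if 380<p[0]<660 and -110<p[1]<215 and p[2]<300: print(n,s[i].tolist(),p.round(0))
E
python3 - <<'E'
from h import *
n,p,c=tilt();print(n,p);plan([]);dark("scene");dark("top")
E
```

```text
933 [[-68.0, -51.0, -118.0], [-19.0, -18.0, -42.0], [18.0, 51.0, -16.0]]
at [519.8  55.5 246.1] -87.3 F [-0.3  0.4 -1.9] w 11.5 t 36.7
scene [333, 183, 5, 3, 10] [638. 210. 221.]
scene [227, 227, 7, 13, 28] [515. -64.  36.]
scene [241, 226, 5, 6, 8] [519. -18.  36.]
top [191, 140, 14, 9, 64] [633. 209. 220.]
top [213, 171, 8, 7, 50] [580. 165.  41.]
top [275, 183, 17, 25, 92] [504. -44.  36.]
top [207, 186, 13, 29, 278] [496. 178.  49.]
```

{"fn": "jog_arm", "kwargs": {"commands": [{"tx":0,"ty":0,"tz":-0.02,"turn":0},{"tx":0.0,"ty":0,"tz":0,"turn":0},{"tx":0.02,"ty":0,"tz":0,"turn":0},{"tx":-0.035,"ty":0,"tz":0,"turn":0},{"tx":0.03,"ty":0,"tz":0,"turn":0},{"tx":-0.035,"ty":0,"tz":0,"turn":0},{"tx":0.03,"ty":0,"tz":0,"turn":0},{"tx":-0.035,"ty":0,"tz":0,"turn":0},{"tx":0,"ty":0,"tz":0,"turn":0},{"tx":0,"ty":0,"tz":0,"turn":0},{"tx":0,"ty":0,"tz":0,"turn":0}], "grip": 0.885}}

```text
time: 37.73
tool_pos: [495.5, 54.0, 265.6]
ee_rot: [[0.999, 0.046, 0.001], [0.046, -0.999, -0.001], [0.001, 0.001, -1.0]]
ft_force: [0.0, 1.0, -0.8]
gripper_width: 10.9
grip_force: 65.4
```

```bash
python3 - <<'E'
from h import *
n,p,c=tilt();print(n,p);plan([])
print(np.mean([(look("wrist"),bot.observe()["ft_force"][2])[1] for _ in range(12)]))
E
```

```text
999 [[-68.0, -51.0, -121.0], [-20.0, -15.0, -47.0], [17.0, 51.0, -17.0]]
at [496.3  54.1 267.2] -87.4 F [ 0.2 -0.4 -1.3] w 11.4 t 37.8
-1.2602788375784788
```

{"fn": "jog_arm", "kwargs": {"commands": [{"tx":0.002,"ty":0.015,"tz":0,"turn":0},{"tx":0.003,"ty":0.025,"tz":0,"turn":0},{"tx":0.004,"ty":0.03,"tz":0,"turn":0},{"tx":0.004,"ty":0.035,"tz":0,"turn":0},{"tx":0.004,"ty":0.035,"tz":0,"turn":0},{"tx":0.004,"ty":0.035,"tz":0,"turn":0},{"tx":0.004,"ty":0.035,"tz":0,"turn":0},{"tx":0.004,"ty":0.035,"tz":0,"turn":0},{"tx":0.004,"ty":0.03,"tz":0,"turn":0},{"tx":0.003,"ty":0.025,"tz":0,"turn":0},{"tx":0.003,"ty":0.02,"tz":0,"turn":0},{"tx":0,"ty":0,"tz":0,"turn":0}]}}

```text
time: 39.38
tool_pos: [547.2, -269.8, 266.1]
ee_rot: [[0.999, 0.04, -0.0], [0.04, -0.999, -0.005], [-0.0, 0.005, -1.0]]
ft_force: [-0.3, -0.8, -1.3]
gripper_width: 11.2
grip_force: 65.4
```

```bash
python3 - <<'E'
from h import *
plan([(550,-264,160,-87.3)])
dark("scene");dark("top")
c=look("top");g=c["image"].max(2)
w=cloud(c);uu=g[170:216:2,202:304:2]
for r in uu: print("".join(" .:-=+*#"[::-1][min(int(v)//30,7)] for v in r))
E
```

```text
at [ 547.2 -269.8  266.1] -87.7 F [-0.3 -0.8 -1.3] w 11.2 t 39.4
(550, -264, 160, -87.3) turn -0.007 tx 0.003 ty -0.006 tz 0.106
scene [227, 228, 7, 12, 23] [516. -64.  35.]
top [191, 140, 9, 8, 52] [634. 211. 221.]
top [244, 169, 17, 9, 83] [585.  56.  43.]
top [206, 172, 9, 6, 48] [578. 186.  40.]
top [276, 183, 16, 25, 77] [505. -47.  36.]
top [207, 186, 13, 29, 273] [497. 178.  49.]
top [261, 199, 4, 2, 6] [496.  22.  43.]
---===========++====+*####*###=============++++==*+
*+*###*+++++++=======+*###*##*=============++++-=*+
*=*###*++++++=========+###*++======------------=-==
*-+###*+++++===--------*#+=--::::::::::::::----=-==
=-+++++++---:::::::::::----::::::::::::::::----=-==
--+++++++--::::::::::::::::::::::::::::::::----=-==
--++++++=-:::::::-------:::::::::::::--===-----=-=+
--+++++==-::::::--::::-=-:::::::::::--+*++#*=--=-==
--+*###==-:::::--:-==-:==:::::::::::-+*====*+=-=:=+
--=####+==-::::-:-==:-:-=-:-------::-#=====+#+-=:==
--=####*===::::-:-=-:---=--------==-=#==----#+==-==
--=####*===::::-:-==:--:=--------====#------*+==-==
--=#####===::::---==:--:=-:------===-#=-::-=*++=-==
--=#####===::::-:-==:--:=-:-=----===-#=-----*++=-==
--=#####===::::-:-==:--:==:--===+==--#=-----*++--==
--=*#+*#+==::::---==:--:==:--=##===:-*+=====*++---=
---*#++#+==::::--:==:--:==::---===-:-+*=====#+=---=
---*#*##+==::::--:==:--:==:----===-::-#*+=+**+----=
---*####+==-:::--:==:--:==:----===--:-=*###*+---=-=
---*#####+=----:-:-=---:=+-----=++=------=------=-=
---######+++=----------=+=----++++=---------===-===
---######++++---------++==-------------------------
-==*#*+++=-==--------------------------------------
```

```bash
python3 - <<'E'
from h import *
c=look("scene"); g=c["image"].max(2); w=cloud(c); 
m=(abs(w[...,0]-555)<70)&(abs(w[...,1]+265)<70)&(w[...,2]>100)&(w[...,2]<265)
v,u=np.where(m);print(u.min(),u.max(),v.min(),v.max())
for r in g[v.min()-3:v.max()+3:2,u.min()-3:u.max()+3:2]: print("".join("#*+=-:. "[min(int(x)//30,7)] for x in r))
E
```

```text
133 181 201 248
 .-*#####:.*#######:       
*:  .###+..-######*        
##*: =###:-=####-:.        
#########--=###=..         
#########+--**#+ ..        
##########--=++#. .        
-#####*##*+--++#. ..       
 -=**: =#++: .+*-  ..      
 :-:..:-#*==. -=.   ..     
 .-:::::*#++:.:-    ...    
  -:::::-#++=-=.    ...    
  :::::::--====.     ...   
  .:::::::::-==.      ...  
  .-:::::::::==.    ..:::. 
   -:::::::::-:  .:-----==.
   :::::::::: .:--------==.
   .-:::::::.:------------.
   .-::::::---------------.
    -:::::--------------.  
    ::::-=-------------.   
    .::-==-----------:. ...
    .--====---------:......
     -=====--------:.......
     -+====------:.........
     :+=====--::...........
     :--=--::..............
  .:.    ..................
```

{"fn": "jog_arm", "kwargs": {"commands": [{"tx":0.008,"ty":-0.006,"tz":0.02,"turn":0},{"tx":0,"ty":0,"tz":0.03,"turn":0},{"tx":0,"ty":0,"tz":0.03,"turn":0},{"tx":0,"ty":0,"tz":0.026,"turn":0},{"tx":0,"ty":0,"tz":0.01,"turn":0},{"tx":0,"ty":0,"tz":0.005,"turn":0},{"tx":0,"ty":0,"tz":0,"turn":0}]}}

```text
time: 40.17
tool_pos: [556.1, -256.0, 144.3]
ee_rot: [[0.999, 0.048, -0.001], [0.048, -0.999, 0.001], [-0.001, -0.001, -1.0]]
ft_force: [0.2, 0.9, -1.5]
gripper_width: 11.3
grip_force: 65.3
```

{"fn": "jog_arm", "kwargs": {"commands": [{"tx":0,"ty":0,"tz":0.004,"turn":0},{"tx":0,"ty":0,"tz":0.003,"turn":0},{"tx":0,"ty":0,"tz":0,"turn":0}], "grip": 0.866}}

```text
time: 40.42
tool_pos: [556.7, -257.6, 138.8]
ee_rot: [[0.999, 0.047, 0.002], [0.047, -0.999, -0.0], [0.002, 0.0, -1.0]]
ft_force: [0.1, 0.2, -0.9]
gripper_width: 11.3
grip_force: 34.0
```

{"fn": "jog_arm", "kwargs": {"commands": [{"tx":0,"ty":0,"tz":0.003,"turn":0},{"tx":0,"ty":0,"tz":0.003,"turn":0},{"tx":0,"ty":0,"tz":0,"turn":0}], "grip": 0.863}}

```text
time: 40.67
tool_pos: [555.8, -257.2, 131.5]
ee_rot: [[0.999, 0.046, -0.0], [0.046, -0.999, 0.0], [-0.0, -0.0, -1.0]]
ft_force: [0.3, 0.9, -2.1]
gripper_width: 11.7
grip_force: 18.3
```

{"fn": "jog_arm", "kwargs": {"commands": [{"tx":-0.01,"ty":0,"tz":0.001,"turn":0},{"tx":-0.01,"ty":0,"tz":0.001,"turn":0},{"tx":-0.01,"ty":0,"tz":0.001,"turn":0}]}}

```text
time: 40.92
tool_pos: [526.9, -259.1, 130.4]
ee_rot: [[0.999, 0.046, 0.004], [0.046, -0.999, 0.0], [0.004, 0.0, -1.0]]
ft_force: [1.2, 2.3, 6.4]
gripper_width: 11.7
grip_force: 19.4
```

```bash
cat >> h.py <<'E'
def bk():
    """beaker axis in the gripper's vertical plane: points relative to pivot (f along tool x, z), from both fixed cameras"""
    s=bot.observe(); R=np.array(s["ee_rot"]); pv=np.array(s["tool_pos"])-19*R[:,2]
    fx=R[:,0]; fy=R[:,1]; Q=[]
    for n in("scene","top"):
        c=look(n); w=cloud(c).reshape(-1,3); w=w[(w[:,2]>14)]; d=w-pv
        f,y,z=d@fx,d@fy,d[:,2]; k=(abs(y)<62)&(np.hypot(f,z)<165)&~((abs(f)<25)&(z>-22))&(z<115)&~((z>25)&(f<28))
        Q.append(np.c_[f,y,z][k])
    Q=np.vstack(Q)
    # test tilt hypotheses: distance of points to the cone wall of the beaker
    best=[]
    for t in range(-10,130,3):
        a=np.radians(t); f=Q[:,0]*np.cos(a)-Q[:,2]*np.sin(a); z=Q[:,0]*np.sin(a)+Q[:,2]*np.cos(a)
        r=np.hypot(f-89,Q[:,1]); h=z+45; e=abs(r-(40+16*h/90)); best.append((np.mean((e<8)&(h>-3)&(h<93)),t))
    print("tilt fits",[(t,round(b,2)) for b,t in sorted(best)[::-1][:3]],"zmin",np.percentile(Q[:,2],2).round(),"f",np.percentile(Q[:,0],[2,98]).round(),len(Q))
E
python3 - <<'E'
from h import *
bk();plan([])
E
```

```text
tilt fits [(101, np.float64(0.93)), (98, np.float64(0.92)), (104, np.float64(0.91))] zmin -134.0 f [-54.  33.] 1051
at [ 524.5 -259.4  130.3] -87.5 F [-1.1  0.7  4.9] w 11.8 t 41.0
```

That tilt scan amounts to a model search, so I'll replace it with plain extents (lowest point, front and back). Continuing the drag back.

```bash
python3 - <<'E'
t=open("h.py").read(); i=t.index("    # test tilt"); t=t[:i]+'    b=lambda q:np.percentile(q,[2,98]).round()\n    lo=Q[Q[:,2]<np.percentile(Q[:,2],12)]; hi=Q[Q[:,2]>np.percentile(Q[:,2],88)]\n    print("f",b(Q[:,0]),"z",b(Q[:,2]),"low part f",b(lo[:,0]),"high part f",b(hi[:,0]),len(Q))\n'
open("h.py","w").write(t)
E
```

{"fn": "jog_arm", "kwargs": {"commands": [{"tx":-0.01,"ty":0,"tz":0.002,"turn":0},{"tx":-0.01,"ty":0,"tz":0.002,"turn":0},{"tx":-0.01,"ty":0,"tz":0.002,"turn":0},{"tx":-0.01,"ty":0,"tz":0.002,"turn":0}]}}

```text
time: 41.35
tool_pos: [486.6, -261.0, 122.6]
ee_rot: [[0.999, 0.046, 0.004], [0.046, -0.999, 0.0], [0.004, -0.0, -1.0]]
ft_force: [1.3, 0.9, 2.3]
gripper_width: 11.6
grip_force: 19.5
```

```bash
python3 - <<'E'
from h import *
bk();plan([])
E
```

```text
f [-41.  39.] z [-127.   15.] low part f [-36.  84.] high part f [ 9. 36.] 1241
at [ 483.5 -261.2  121.5] -87.5 F [-3.4  0.6  8.5] w 11.7 t 41.5
```

{"fn": "jog_arm", "kwargs": {"commands": [{"tx":-0.008,"ty":0,"tz":0.001,"turn":0},{"tx":-0.008,"ty":0,"tz":0.001,"turn":0},{"tx":-0.008,"ty":0,"tz":0.001,"turn":0},{"tx":-0.008,"ty":0,"tz":0,"turn":0},{"tx":0,"ty":0,"tz":0,"turn":0}]}}

```text
time: 41.87
tool_pos: [453.1, -262.6, 118.3]
ee_rot: [[0.999, 0.044, 0.001], [0.044, -0.999, 0.0], [0.001, -0.0, -1.0]]
ft_force: [1.8, 0.1, 2.9]
gripper_width: 11.3
grip_force: 19.4
```

```bash
python3 - <<'E'
from h import *
bk();plan([])
E
```

```text
f [-29.  62.] z [-123.   12.] low part f [-26.  66.] high part f [-23.  42.] 1305
at [ 453.6 -262.5  118.2] -87.3 F [ 0.4 -0.3  3.5] w 12.1 t 42.0
```

{"fn": "jog_arm", "kwargs": {"commands": [{"tx":0,"ty":0,"tz":-0.015,"turn":0},{"tx":0.02,"ty":0,"tz":-0.005,"turn":0},{"tx":0.02,"ty":0,"tz":0,"turn":0},{"tx":0.02,"ty":0,"tz":0,"turn":0},{"tx":0.02,"ty":0,"tz":0,"turn":0},{"tx":0,"ty":0,"tz":0,"turn":0},{"tx":0,"ty":0,"tz":0.01,"turn":0},{"tx":0,"ty":0,"tz":0.01,"turn":0},{"tx":-0.008,"ty":0,"tz":0.001,"turn":0},{"tx":-0.008,"ty":0,"tz":0.001,"turn":0},{"tx":-0.008,"ty":0,"tz":0.001,"turn":0},{"tx":0,"ty":0,"tz":0,"turn":0}]}}

```text
time: 42.97
tool_pos: [510.8, -260.3, 116.8]
ee_rot: [[0.999, 0.044, 0.005], [0.044, -0.999, 0.001], [0.005, -0.001, -1.0]]
ft_force: [1.6, 2.7, 11.2]
gripper_width: 11.7
grip_force: 20.3
```

```bash
python3 - <<'E'
from h import *
bk();plan([])
E
```

```text
f [-16.  82.] z [-120.    6.] low part f [-8. 71.] high part f [24. 48.] 1691
at [ 511.  -260.2  116.8] -87.4 F [ 0.9  2.1 11.3] w 11.8 t 43.1
```

{"fn": "jog_arm", "kwargs": {"commands": [{"tx":-0.01,"ty":0,"tz":0.002,"turn":0},{"tx":-0.01,"ty":0,"tz":0.003,"turn":0},{"tx":-0.01,"ty":0,"tz":0.004,"turn":0},{"tx":-0.008,"ty":0,"tz":0.004,"turn":0},{"tx":-0.008,"ty":0,"tz":0.005,"turn":0},{"tx":0,"ty":0,"tz":0,"turn":0}]}}

```text
time: 43.57
tool_pos: [459.9, -262.8, 98.0]
ee_rot: [[0.999, 0.043, -0.003], [0.043, -0.999, 0.004], [-0.003, -0.004, -1.0]]
ft_force: [-6.1, 1.9, 20.0]
gripper_width: 11.9
grip_force: 21.5
```

```bash
python3 - <<'E'
from h import *
bk();plan([])
E
```

```text
f [  2. 117.] z [-100.   16.] low part f [28. 79.] high part f [28. 66.] 2059
at [ 460.1 -262.8   98.1] -87.5 F [-7.4  2.2 19. ] w 11.8 t 43.7
```

{"fn": "jog_arm", "kwargs": {"commands": [{"tx":-0.008,"ty":0,"tz":0.004,"turn":0},{"tx":-0.008,"ty":0,"tz":0.005,"turn":0},{"tx":-0.008,"ty":0,"tz":0.006,"turn":0},{"tx":-0.006,"ty":0,"tz":0.005,"turn":0},{"tx":-0.005,"ty":0,"tz":0.005,"turn":0},{"tx":-0.005,"ty":0,"tz":0.005,"turn":0},{"tx":0,"ty":0,"tz":0,"turn":0}], "grip": 0.8625}}

```text
time: 44.25
tool_pos: [419.2, -263.7, 65.3]
ee_rot: [[0.999, 0.043, -0.005], [0.043, -0.999, 0.002], [-0.005, -0.002, -1.0]]
ft_force: [-1.3, 0.9, 0.8]
gripper_width: 11.9
grip_force: 16.3
```

```bash
python3 - <<'E'
from h import *
bk();plan([])
E
```

```text
f [ 22. 130.] z [-69.  34.] low part f [51. 94.] high part f [29. 82.] 2135
at [ 421.9 -263.2   65.9] -87.4 F [ 0.9 -0.4 -1. ] w 11.6 t 44.4
```

{"fn": "jog_arm", "kwargs": {"commands": [{"tx":0.006,"ty":0,"tz":-0.01,"turn":0},{"tx":0.01,"ty":0,"tz":-0.002,"turn":0},{"tx":0.004,"ty":0,"tz":0.006,"turn":0},{"tx":0,"ty":0,"tz":0.006,"turn":0},{"tx":-0.006,"ty":0,"tz":0.006,"turn":0},{"tx":-0.006,"ty":0,"tz":0.006,"turn":0},{"tx":-0.006,"ty":0,"tz":0.006,"turn":0},{"tx":-0.006,"ty":0,"tz":0.006,"turn":0},{"tx":0,"ty":0,"tz":0,"turn":0}]}}

```text
time: 45.1
tool_pos: [416.7, -263.6, 41.4]
ee_rot: [[0.999, 0.044, -0.004], [0.044, -0.999, 0.001], [-0.004, -0.002, -1.0]]
ft_force: [-0.1, -0.1, -0.2]
gripper_width: 12.3
grip_force: 16.2
```

```bash
python3 - <<'E'
from h import *
bk();plan([])
E
```

```text
f [ 27. 128.] z [-46.  42.] low part f [ 32. 149.] high part f [ 29. 128.] 1904
at [ 418.  -263.5   42.1] -87.4 F [-0.1 -0.1 -0.9] w 11.4 t 45.2
```

{"fn": "jog_arm", "kwargs": {"commands": [{"tx":-0.002,"ty":0,"tz":0.003,"turn":0},{"tx":-0.002,"ty":0,"tz":0.003,"turn":0},{"tx":0,"ty":0,"tz":0,"turn":0}]}}

```text
time: 45.45
tool_pos: [416.0, -263.9, 36.7]
ee_rot: [[0.999, 0.046, 0.0], [0.046, -0.999, -0.0], [0.0, 0.0, -1.0]]
ft_force: [-0.8, -0.3, 0.1]
gripper_width: 11.8
grip_force: 16.2
```

{"fn": "jog_arm", "kwargs": {"commands": [{"tx":0,"ty":0,"tz":0.003,"turn":0},{"tx":0,"ty":0,"tz":0,"turn":0}]}}

```text
time: 45.62
tool_pos: [415.8, -264.0, 33.6]
ee_rot: [[0.999, 0.046, -0.001], [0.046, -0.999, -0.0], [-0.001, 0.0, -1.0]]
ft_force: [-0.1, -0.2, 1.0]
gripper_width: 12.1
grip_force: 16.3
```

{"fn": "jog_arm", "kwargs": {"commands": [{"tx":0,"ty":0,"tz":0.003,"turn":0},{"tx":0,"ty":0,"tz":0,"turn":0}]}}

```text
time: 45.78
tool_pos: [415.9, -264.2, 30.8]
ee_rot: [[0.999, 0.046, -0.0], [0.046, -0.999, -0.0], [-0.0, 0.0, -1.0]]
ft_force: [-1.6, -0.7, 1.7]
gripper_width: 11.8
grip_force: 16.4
```

```bash
cat >> h.py <<'E'
def rimz():
    """fit a plane to the beaker's rim points (top band) from the top view"""
    for n in("top","scene"):
        c=look(n); w=cloud(c).reshape(-1,3)
        k=(abs(w[:,0]-500)<90)&(abs(w[:,1]+262)<62)&(w[:,2]>78)&(w[:,2]<125)&(w[:,0]>440); P=w[k]
        if len(P)<20: print(n,len(P)); continue
        A=np.c_[P[:,:2]-P[:,:2].mean(0),np.ones(len(P))]; q=np.linalg.lstsq(A,P[:,2],rcond=None)[0]
        print(n,"rim centre",cv2.minEnclosingCircle(P[:,:2].astype(np.float32)),"slope deg",np.degrees(q[:2]).round(1),"z",q[2].round(1),"x range z",[np.median(P[P[:,0]<470,2]).round(),np.median(P[P[:,0]>520,2]).round()])
E
python3 - <<'E'
from h import *
bk();rimz();plan([])
E
```

```text
f [ 26. 125.] z [-35.  49.] low part f [ 30. 120.] high part f [ 28. 127.] 1585
top rim centre ((489.1211242675781, -262.91705322265625), 55.99202346801758) slope deg [-0.9  2.1] z 91.8 x range z [np.float64(94.0), np.float64(92.0)]
scene rim centre ((487.7129821777344, -257.5813293457031), 56.534088134765625) slope deg [ 1.2 -0. ] z 88.9 x range z [np.float64(88.0), np.float64(91.0)]
at [ 416.  -264.1   30.8] -87.3 F [-1.3 -1.5  0.2] w 11.9 t 46.0
```

The rim now reads level (z≈93, radius 56, centred about (489,−262)) over the tray. Pressing lightly, then releasing and backing straight up.

{"fn": "jog_arm", "kwargs": {"commands": [{"tx":0,"ty":0,"tz":0.002,"turn":0},{"tx":0,"ty":0,"tz":0,"turn":0},{"tx":0,"ty":0,"tz":0,"turn":0}]}}

```text
time: 46.23
tool_pos: [415.6, -264.2, 30.1]
ee_rot: [[0.999, 0.046, -0.0], [0.046, -0.999, 0.002], [-0.0, -0.002, -1.0]]
ft_force: [-5.2, 2.2, 13.7]
gripper_width: 12.0
grip_force: 18.0
```

{"fn": "jog_arm", "kwargs": {"commands": [{"tx":0,"ty":0,"tz":0,"turn":0},{"tx":0,"ty":0,"tz":0,"turn":0},{"tx":0,"ty":0,"tz":0,"turn":0},{"tx":0,"ty":0,"tz":0,"turn":0},{"tx":0,"ty":0,"tz":0,"turn":0},{"tx":0,"ty":0,"tz":0,"turn":0},{"tx":0,"ty":0,"tz":-0.02,"turn":0},{"tx":0,"ty":0,"tz":-0.03,"turn":0},{"tx":0,"ty":0,"tz":-0.04,"turn":0},{"tx":0,"ty":0,"tz":-0.04,"turn":0},{"tx":0,"ty":0,"tz":-0.04,"turn":0},{"tx":0,"ty":0,"tz":0,"turn":0}], "grip": 0.4}}

```text
time: 47.23
tool_pos: [421.0, -267.2, 206.0]
ee_rot: [[0.999, 0.046, 0.014], [0.046, -0.999, -0.003], [0.014, 0.004, -1.0]]
ft_force: [1.0, -0.6, -0.3]
gripper_width: 51.5
grip_force: 0.0
```

```bash
python3 - <<'E'
from h import *
rimz();plan([(400,50,201,-87.3)])
c=look("top");g=c["image"].max(2);
for r in g[172:236:2,322:398:2]: print("".join("#*+=-:. "[min(int(v)//30,7)] for v in r))
dark("top")
print(np.round(bot.observe()["joint_positions"],2))
E
```

```text
top rim centre ((490.152587890625, -262.0355224609375), 56.105262756347656) slope deg [-0.8  1.6] z 91.5 x range z [np.float64(94.0), np.float64(92.0)]
scene rim centre ((487.7077941894531, -259.2015380859375), 56.48937225341797) slope deg [1.2 0.1] z 88.8 x range z [np.float64(87.0), np.float64(90.0)]
at [ 417.8 -264.1  200.7] -87.3 F [ 0.3  0.  -1. ] w 51.0 t 47.3
(400, 50, 201, -87.3) turn 0.000 tx -0.003 ty -0.315 tz -0.000
===------------------=----------------
--------------------==----------------
---------------------=----------------
--------------------------------------
------------------=--=-----=----------
---------------------=-----=--------=*
--------------==++++=------=------=+*+
-------------+++++++++=----=----=****+
------------+++++++++++=---===-+****++
-----------+++++++++++===--===+****+++
----------=++++++*+++====--==+*****+++
----------++=====++=======-=+*****++++
---------=+======+-=======-=*****++++*
---------=+======+--======-+*****++++*
---------+======+=---======*****++++*+
---------=======+=---===+******+++++++
---------=======+=---==+#*****++++++++
-----
[... 180 characters left out ...]
+++++++++
===----------=*****+###*****++++++++++
-------------=+*++++###****+++++++++++
-------------=******##*****+++++++++++
-------------=*#*######***++++++++++++
--------------*#+***##****++++++++++++
-----------===--++-=++***+++++++++++++
-----------=----=+-=+***++++++++++++++
============++==++-=****++++++++++++++
-=---============+-=***+++++++++++++++
----------------=+=***+*++++++++++++++
top [191, 140, 9, 8, 52] [633. 210. 220.]
top [244, 169, 18, 9, 87] [586.  55.  41.]
top [207, 172, 7, 6, 42] [578. 186.  42.]
top [276, 183, 16, 25, 83] [507. -47.  37.]
top [207, 186, 13, 29, 279] [494. 178.  49.]
top [261, 199, 4, 2, 8] [497.  22.  44.]
[-0.5   0.19  1.09  2.04 -0.2   1.02 -0.84]
```

{"fn": "jog_arm", "kwargs": {"commands": [{"tx":0,"ty":-0.015,"tz":0,"turn":0},{"tx":0,"ty":-0.03,"tz":0,"turn":0},{"tx":-0.001,"ty":-0.035,"tz":0,"turn":0},{"tx":-0.001,"ty":-0.035,"tz":0,"turn":0},{"tx":-0.001,"ty":-0.035,"tz":0,"turn":0},{"tx":0,"ty":-0.035,"tz":0,"turn":0},{"tx":0,"ty":-0.035,"tz":0,"turn":0},{"tx":0,"ty":-0.035,"tz":0,"turn":0},{"tx":0,"ty":-0.03,"tz":0,"turn":0},{"tx":0,"ty":-0.02,"tz":0,"turn":0},{"tx":0,"ty":-0.01,"tz":0,"turn":0},{"tx":0,"ty":0,"tz":0,"turn":0}], "grip": 1, "newtons": 40}}

```text
time: 48.43
tool_pos: [397.1, 52.1, 197.4]
ee_rot: [[0.999, 0.051, -0.003], [0.051, -0.999, -0.003], [-0.003, 0.002, -1.0]]
ft_force: [-0.0, -0.2, 0.6]
gripper_width: -0.4
grip_force: 0.0
```

```bash
python3 - <<'E'
from h import *
plan([(400,50,110,-87.3),(400,50,56,-87.3)])
rimz()
c=look("top");g=c["image"].max(2);
for r in g[178:228:2,336:388:2]: print("".join("#*+=-:. "[min(int(v)//30,7)] for v in r))
dark("scene")
im=c["image"].astype(int); k=(g<70).astype(np.uint8); k[:, :326]=0;k[:,395:]=0;k[:170]=0;k[240:]=0
print(cv2.connectedComponentsWithStats(k)[2][1:].tolist())
cs=look("scene");gs=cs["image"].max(2); # inside of beaker in the scene view
q=cs["R"]@np.array([488,-261,60.])+cs["t"];u,v=(q[:2]/q[2]*cs["fx"]+[cs["cx"],cs["cy"]]).astype(int);print("scene beaker min brightness",gs[v-16:v+8,u-14:u+14].min())
E
```

```text
at [397.1  52.1 197.4] -87.1 F [-0.  -0.2  0.6] w -0.4 t 48.4
(400, 50, 110, -87.3) turn 0.004 tx 0.003 ty 0.002 tz 0.087
(400, 50, 56, -87.3) turn -0.000 tx 0.000 ty 0.000 tz 0.054
top rim centre ((489.9567565917969, -262.4394226074219), 56.14152145385742) slope deg [0.1 1.7] z 91.0 x range z [np.float64(92.0), np.float64(92.0)]
scene rim centre ((488.3429260253906, -258.8245849609375), 56.33231735229492) slope deg [1.  0.1] z 88.8 x range z [np.float64(87.0), np.float64(90.0)]
--------------------------
-----------=-==-----=-----
--------------=-----=-----
-------==+++==------=-----
------+++++++++=----=-----
----=+++++++++++=---===---
----+++++++++++=+=--====--
---=++++++*+++====--======
---+++====++=+=====-======
--=+======+-=======-======
--=+======+--=============
--=======+=---============
--=======+=---============
---======+=---======-=====
---=====++=---=====--=====
--=====++++---+====--=====
---==++++++=-=++++---=====
---=-++++++==++++=---=====
------++++++++++==---=====
-------=+*+=+++=-----=====
---------=======-----=====
--------=++==--=-----=====
--------=*+==--------=====
--=------**==--------=====
=+++++++=**=+=++==========
scene [333, 183, 4, 3, 8] [638. 209. 222.]
scene [227, 228, 7, 12, 23] [516. -64.  35.]
[[342, 185, 16, 11, 63], [346, 188, 1, 1, 1], [341, 197, 1, 1, 1], [351, 214, 15, 3, 20], [326, 219, 32, 17, 107], [362, 226, 33, 14, 84]]
scene beaker min brightness 103
```

The beaker is upright and empty on the tray. Now the drawer.

{"fn": "jog_arm", "kwargs": {"commands": [{"tx":0.003,"ty":0.002,"tz":0.03,"turn":0},{"tx":0,"ty":0,"tz":0.03,"turn":0},{"tx":0,"ty":0,"tz":0.03,"turn":0},{"tx":0,"ty":0,"tz":0.03,"turn":0},{"tx":0,"ty":0,"tz":0.02,"turn":0},{"tx":0,"ty":0,"tz":0,"turn":0},{"tx":0.01,"ty":0,"tz":0,"turn":0},{"tx":0.01,"ty":0,"tz":0,"turn":0},{"tx":0.01,"ty":0,"tz":0,"turn":0},{"tx":0.01,"ty":0,"tz":0,"turn":0},{"tx":0.01,"ty":0,"tz":0,"turn":0},{"tx":0.01,"ty":0,"tz":0,"turn":0}]}}

```text
time: 49.68
tool_pos: [463.3, 51.8, 59.7]
ee_rot: [[0.999, 0.046, 0.001], [0.046, -0.999, 0.001], [0.001, -0.001, -1.0]]
ft_force: [-2.5, -0.9, 2.9]
gripper_width: -0.2
grip_force: 1.2
```

{"fn": "jog_arm", "kwargs": {"commands": [{"tx":0.01,"ty":0,"tz":0,"turn":0},{"tx":0.01,"ty":0,"tz":0,"turn":0},{"tx":0.01,"ty":0,"tz":0,"turn":0},{"tx":0.01,"ty":0,"tz":0,"turn":0},{"tx":0.01,"ty":0,"tz":0,"turn":0},{"tx":0.01,"ty":0,"tz":0,"turn":0},{"tx":0.01,"ty":0,"tz":0,"turn":0},{"tx":0,"ty":0,"tz":0,"turn":0}]}}

```text
time: 50.35
tool_pos: [535.2, 55.3, 59.5]
ee_rot: [[0.999, 0.047, 0.005], [0.047, -0.999, -0.0], [0.005, 0.0, -1.0]]
ft_force: [0.5, 0.2, -0.2]
gripper_width: 0.3
grip_force: 0.0
```

```bash
cat >> h.py <<'E'
def panel():
    c=look("top"); w=cloud(c).reshape(-1,3); v=[]
    ax=np.array([.9989,.047]); ay=np.array([-.047,.9989]); d=w[:,:2]-[582,55]; x,y=d@ax,d@ay
    for s in(1,-1):
        k=(y*s>70)&(y*s<155)&(w[:,2]>60)&(x>-190)&(x<-3)&(w[:,2]<105); v.append(np.percentile(x[k],[3,50]).round(1) if k.sum()>5 else k.sum())
    print("panel cabinet-x outer,mid left/right",v)
E
python3 - <<'E'
from h import *
panel();plan([])
E
```

```text
panel cabinet-x outer,mid left/right [array([-32.4, -26.7]), array([-32.9, -27.3])]
at [533.7  55.1  59.1] -87.3 F [-1.   0.1  0.7] w 0.3 t 50.4
```

{"fn": "jog_arm", "kwargs": {"commands": [{"tx":0.004,"ty":0,"tz":0,"turn":0},{"tx":0.004,"ty":0,"tz":0,"turn":0},{"tx":0.004,"ty":0,"tz":0,"turn":0},{"tx":0.004,"ty":0,"tz":0,"turn":0},{"tx":0,"ty":0,"tz":0,"turn":0}]}}

```text
time: 50.82
tool_pos: [542.7, 55.4, 56.9]
ee_rot: [[0.999, 0.046, -0.01], [0.046, -0.999, -0.0], [-0.01, -0.0, -1.0]]
ft_force: [-4.6, -0.8, -2.1]
gripper_width: -0.2
grip_force: 0.0
```

{"fn": "jog_arm", "kwargs": {"commands": [{"tx":0.003,"ty":0,"tz":0,"turn":0},{"tx":0,"ty":0,"tz":0,"turn":0}]}}

```text
time: 50.98
tool_pos: [546.7, 55.6, 57.2]
ee_rot: [[0.999, 0.046, -0.008], [0.046, -0.999, -0.0], [-0.008, -0.0, -1.0]]
ft_force: [-3.0, 0.4, -0.1]
gripper_width: -0.2
grip_force: 0.0
```

{"fn": "jog_arm", "kwargs": {"commands": [{"tx":0.003,"ty":0,"tz":0,"turn":0},{"tx":0,"ty":0,"tz":0,"turn":0}]}}

```text
time: 51.15
tool_pos: [551.9, 55.9, 57.9]
ee_rot: [[0.999, 0.047, -0.003], [0.047, -0.999, -0.0], [-0.003, 0.0, -1.0]]
ft_force: [-2.8, -0.3, -1.2]
gripper_width: 0.2
grip_force: 0.0
```

```bash
python3 - <<'E'
from h import *
panel();plan([])
E
```

```text
panel cabinet-x outer,mid left/right [array([-17.6, -13.3]), array([-18.1, -14.3])]
at [552.5  55.9  58.2] -87.3 F [-2.2  0.2 -1.4] w -0.0 t 51.2
```

{"fn": "jog_arm", "kwargs": {"commands": [{"tx":0.004,"ty":0,"tz":0,"turn":0},{"tx":0.003,"ty":0,"tz":0,"turn":0},{"tx":0,"ty":0,"tz":0,"turn":0}]}}

```text
time: 51.45
tool_pos: [554.6, 55.8, 57.1]
ee_rot: [[0.999, 0.046, -0.013], [0.046, -0.999, 0.0], [-0.013, -0.001, -1.0]]
ft_force: [-11.4, 0.1, 3.1]
gripper_width: -0.3
grip_force: 0.0
```

{"fn": "jog_arm", "kwargs": {"commands": [{"tx":0.004,"ty":0,"tz":0,"turn":0},{"tx":0,"ty":0,"tz":0,"turn":0},{"tx":0,"ty":0,"tz":0,"turn":0}]}}

```text
time: 51.7
tool_pos: [554.3, 55.7, 56.3]
ee_rot: [[0.999, 0.046, -0.022], [0.046, -0.999, 0.001], [-0.022, -0.002, -1.0]]
ft_force: [-18.7, 0.1, 8.1]
gripper_width: -0.1
grip_force: 0.0
```

```bash
python3 - <<'E'
from h import *
panel();plan([])
E
```

```text
panel cabinet-x outer,mid left/right [array([-14.8, -11.5]), array([-15.3, -12.3])]
at [554.3  55.8  56.3] -87.4 F [-18.4  -0.2   8.7] w 0.2 t 51.8
```

The drawer is hard home: it stops against 18 N with the panel face about 15 mm out. Retreating, then on to the lever.

{"fn": "jog_arm", "kwargs": {"commands": [{"tx":-0.015,"ty":0,"tz":0,"turn":0},{"tx":-0.03,"ty":0,"tz":0,"turn":0},{"tx":-0.03,"ty":0,"tz":0,"turn":0},{"tx":-0.03,"ty":0,"tz":-0.02,"turn":0},{"tx":0,"ty":0,"tz":-0.035,"turn":0},{"tx":0,"ty":0,"tz":-0.035,"turn":0},{"tx":0,"ty":0,"tz":-0.035,"turn":0},{"tx":0,"ty":0,"tz":-0.035,"turn":0},{"tx":0,"ty":0,"tz":-0.035,"turn":0},{"tx":0,"ty":0,"tz":-0.03,"turn":0},{"tx":0,"ty":0,"tz":0,"turn":0}]}}

```text
time: 52.67
tool_pos: [466.1, 52.3, 292.0]
ee_rot: [[0.999, 0.045, 0.017], [0.045, -0.999, 0.008], [0.017, -0.008, -1.0]]
ft_force: [1.7, 1.1, 0.7]
gripper_width: -0.2
grip_force: 0.0
```

```bash
cat >> h.py <<'E'
def knob():
    c=look("top"); g=c["image"].max(2); w=cloud(c); k=(g<60)&(w[...,2]>185)&(w[...,2]<240)&(abs(w[...,0]-635)<45)&(abs(w[...,1]-170)<80)
    P=w[k]; q=P.mean(0) if len(P) else np.full(3,np.nan); d=q[:2]-[582,55]; y=d@[-.047,.9989]; print("knob",q.round(1),len(P),"cab y",y.round(1),"angle",.5-np.arcsin(np.clip((y-115)/85,-1,1)))
E
python3 - <<'E'
from h import *
panel();knob();plan([(632.3,262.6,280,-87.3),(632.3,262.6,195,-87.3),(637,160.7,195,-87.3)])
E
```

```text
panel cabinet-x outer,mid left/right [array([-15.2, -11.6]), array([-15.3, -12.4])]
knob [633.5 209.3 216. ] 57 cab y 151.7 angle 0.05314636159301106
at [462.2  51.9 286.5] -87.4 F [-0.5  0.3 -0.4] w -0.1 t 52.8
(632.3, 262.6, 280, -87.3) turn -0.001 tx 0.180 ty -0.202 tz 0.007
(632.3, 262.6, 195, -87.3) turn -0.000 tx 0.000 ty 0.000 tz 0.085
(637, 160.7, 195, -87.3) turn -0.000 tx -0.000 ty 0.102 tz -0.000
```

{"fn": "jog_arm", "kwargs": {"commands": [{"tx":0.02,"ty":-0.022,"tz":0,"turn":0},{"tx":0.025,"ty":-0.028,"tz":0,"turn":0},{"tx":0.03,"ty":-0.032,"tz":0,"turn":0},{"tx":0.03,"ty":-0.032,"tz":0,"turn":0},{"tx":0.03,"ty":-0.032,"tz":0,"turn":0},{"tx":0.025,"ty":-0.03,"tz":0,"turn":0},{"tx":0.02,"ty":-0.026,"tz":0,"turn":0},{"tx":0,"ty":0,"tz":0.007,"turn":0},{"tx":0,"ty":0,"tz":0,"turn":0},{"tx":0,"ty":0,"tz":0,"turn":0}]}}

```text
time: 53.6
tool_pos: [625.1, 255.2, 274.4]
ee_rot: [[0.999, 0.046, -0.003], [0.046, -0.999, -0.003], [-0.003, 0.003, -1.0]]
ft_force: [0.1, -1.1, -0.2]
gripper_width: 0.2
grip_force: 0.0
```

{"fn": "jog_arm", "kwargs": {"commands": [{"tx":0,"ty":0,"tz":0.02,"turn":0},{"tx":0,"ty":0,"tz":0.025,"turn":0},{"tx":0,"ty":0,"tz":0.025,"turn":0},{"tx":0,"ty":0,"tz":0.015,"turn":0},{"tx":0,"ty":0,"tz":0,"turn":0},{"tx":0,"ty":0,"tz":0,"turn":0}]}}

```text
time: 54.1
tool_pos: [625.1, 255.2, 191.6]
ee_rot: [[0.999, 0.045, -0.001], [0.045, -0.999, -0.001], [-0.001, 0.001, -1.0]]
ft_force: [0.4, -0.9, 0.9]
gripper_width: 0.1
grip_force: 0.0
```

```bash
python3 - <<'E'
from h import *
plan([(637,160.7,195,-87.3)])
E
```

```text
at [625.1 255.2 191.6] -87.4 F [ 0.4 -0.9  0.9] w 0.1 t 54.1
(637, 160.7, 195, -87.3) turn -0.002 tx 0.007 ty 0.095 tz -0.003
```

{"fn": "jog_arm", "kwargs": {"commands": [{"tx":0.007,"ty":0,"tz":-0.003,"turn":0},{"tx":0,"ty":0.01,"tz":0,"turn":0},{"tx":0,"ty":0.01,"tz":0,"turn":0},{"tx":0,"ty":0.01,"tz":0,"turn":0},{"tx":0,"ty":0.01,"tz":0,"turn":0},{"tx":0,"ty":0.01,"tz":0,"turn":0},{"tx":0,"ty":0.01,"tz":0,"turn":0},{"tx":0,"ty":0.01,"tz":0,"turn":0},{"tx":0,"ty":0.008,"tz":0,"turn":0},{"tx":0,"ty":0,"tz":0,"turn":0}]}}

```text
time: 54.93
tool_pos: [636.2, 175.4, 194.6]
ee_rot: [[0.999, 0.044, -0.001], [0.044, -0.999, -0.003], [-0.001, 0.003, -1.0]]
ft_force: [-0.0, -0.8, -0.5]
gripper_width: 0.1
grip_force: 0.0
```

{"fn": "jog_arm", "kwargs": {"commands": [{"tx":0,"ty":0.006,"tz":0,"turn":0},{"tx":0,"ty":0.005,"tz":0,"turn":0},{"tx":0,"ty":0,"tz":0,"turn":0},{"tx":0,"ty":0,"tz":0,"turn":0}]}}

```text
time: 55.27
tool_pos: [636.8, 167.1, 194.7]
ee_rot: [[0.999, 0.045, -0.0], [0.045, -0.999, -0.001], [-0.0, 0.001, -1.0]]
ft_force: [-0.3, 0.6, 0.8]
gripper_width: 0.2
grip_force: 0.0
```

```bash
python3 - <<'E'
from h import *
plan([(637,160.7,195,-87.3)])
c=look("scene"); g=c["image"].max(2); w=cloud(c); k=(g<70)&(abs(w[...,0]-635)<40)&(w[...,1]>90)&(w[...,1]<160)&(w[...,2]>185)
v,u=np.where(k); print(len(u), w[k].mean(0) if len(u) else None)
E
```

```text
at [636.8 167.1 194.7] -87.4 F [-0.3  0.6  0.8] w 0.2 t 55.3
(637, 160.7, 195, -87.3) turn -0.002 tx -0.000 ty 0.006 tz -0.000
2339 [646.71898503 136.60859844 431.13779663]
```

{"fn": "jog_arm", "kwargs": {"commands": [{"tx":0,"ty":0.004,"tz":0,"turn":0},{"tx":0,"ty":0.003,"tz":0,"turn":0},{"tx":0,"ty":0,"tz":0,"turn":0}]}}

```text
time: 55.57
tool_pos: [637.1, 161.3, 194.9]
ee_rot: [[0.999, 0.046, -0.0], [0.046, -0.999, 0.001], [-0.0, -0.001, -1.0]]
ft_force: [-0.2, 1.3, -0.2]
gripper_width: -0.1
grip_force: 0.1
```

{"fn": "jog_arm", "kwargs": {"commands": [{"tx":0,"ty":0.004,"tz":0,"turn":0},{"tx":0,"ty":0,"tz":0,"turn":0}]}}

```text
time: 55.73
tool_pos: [637.0, 160.9, 194.8]
ee_rot: [[0.999, 0.049, -0.0], [0.049, -0.999, 0.005], [0.0, -0.005, -1.0]]
ft_force: [-0.2, 5.6, -0.7]
gripper_width: 0.2
grip_force: 2.4
```

{"fn": "jog_arm", "kwargs": {"commands": [{"tx":0,"ty":-0.02,"tz":0,"turn":0},{"tx":0,"ty":-0.03,"tz":0,"turn":0},{"tx":0,"ty":-0.03,"tz":0,"turn":0},{"tx":0,"ty":-0.02,"tz":0,"turn":0},{"tx":0,"ty":0,"tz":-0.03,"turn":0},{"tx":0,"ty":0,"tz":-0.03,"turn":0},{"tx":-0.03,"ty":0,"tz":-0.03,"turn":0},{"tx":-0.04,"ty":-0.02,"tz":0,"turn":0},{"tx":-0.04,"ty":-0.02,"tz":0,"turn":0},{"tx":-0.04,"ty":-0.02,"tz":0,"turn":0},{"tx":-0.03,"ty":-0.02,"tz":0,"turn":0},{"tx":0,"ty":0,"tz":0,"turn":0}]}}

```text
time: 56.73
tool_pos: [450.3, 331.0, 283.7]
ee_rot: [[0.998, 0.059, -0.006], [0.059, -0.998, 0.003], [-0.006, -0.004, -1.0]]
ft_force: [-1.9, 1.8, 0.1]
gripper_width: -0.2
grip_force: 0.0
```

```bash
python3 - <<'E'
from h import *
plan([]);knob();panel();rimz()
c=look("top");g=c["image"].max(2)
for r in g[132:164:1,186:236:1]: print("".join("#*+=-:. "[min(int(v)//30,7)] for v in r))
E
```

```text
at [450.3 331.  283.7] -86.6 F [-1.9  1.8  0.1] w -0.2 t 56.7
knob [636.8 134.7 217.4] 48 cab y 77.0 angle 0.9633844750386792
panel cabinet-x outer,mid left/right [array([-14.8, -11.8]), array([-15.5, -12.3])]
top rim centre ((488.7580261230469, -262.79534912109375), 56.0229606628418) slope deg [-0.4  2.1] z 91.0 x range z [np.float64(93.0), np.float64(92.0)]
scene rim centre ((488.2651672363281, -258.7247314453125), 56.774593353271484) slope deg [0.9 0.4] z 88.9 x range z [np.float64(88.0), np.float64(90.0)]
--------------------------------------------------
--------------------------------------------------
--------------------------------------------------
--------------------------------------------------
--------------------------------------------------
--------------------------------------------------
-----------------==--------====--===+==-----------
-----------======++-------==+*+==+**##*=----------
------------=---=*+=======+***+++*#####*=---------
------------====+****************#######=---------
------------==++*+***+**++++====*#######+---------
------------===-------==
[... 346 characters left out ...]
---------==++++=--=======+====++=====
-------------=----======++++=--====++==+==++======
------------==----=++==++*+++++++==+===+=+========
-----------===--:-+**+++**+++++++=++===+======-===
-----------===--:-----------------=++=+++===------
----------====---------============++=+=====------
----------==-======++++++++********++=======------
---------------=+++++++++++++++++++====-=---------
----------------===================---------------
--------------------------------------------------
--------------------------------------------------
----------==--------------------------------------
----------==--------------------------------------
----------==--------------------------------------
```

```bash
python3 - <<'E'
from h import *
a=np.load("top0.npz")["image"].astype(int).max(2);c=look("top");b=c["image"].astype(int).max(2)
m=((b<45)&(a>80)).astype(np.uint8)
n,l,s,ce=cv2.connectedComponentsWithStats(m)
for i in range(1,n):
    if s[i,4]>8: print(s[i],plane(c,ce[i],12).round()[0])
E
```

```text
[220 139   6   8  28] [690. 149.  12.]
[114 155  50  88 892] [520. 412.  12.]
[ 85 172   3   8  10] [583. 590.  12.]
[ 90 185   5   7   9] [540. 568.  12.]
[156 241  35  61 375] [274. 303.  12.]
[165 328  47  27 268] [ 78. 221.  12.]
[205 346  18  34 245] [  6. 170.  12.]
```

```bash
python3 -c "
from station import job
print(job.hand_in())"
```

```text
the job is handed in; nothing more can be done
None
```

The job is handed in with the torch, clip, whistle and lens in the drawer, the emptied beaker upright on the tray, the drawer fully home and the lever in its locked notch; I counted about three of the four plugs in the drawer and inferred the fourth from the empty beaker and no strays on the ledge.

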